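Rack the round-headed shape plate and lock the rack

ROBOT

A 6-joint arm with a two-finger parallel gripper is mounted at the origin on the work surface. World frame = base frame: x ahead of the robot, y to its left, z up, the work surface at z = 0. Lengths are in m, angles in rad, forces in N, time in s.
With the tool pointing down it reaches from about 0.275 to 0.725 m from the base axis. Payload 5.6 kg.
Tool frame: the origin (TCP) lies on the mounting face of the last link; the fingertips stand 173 mm ahead of it and the grasp point (between the pads) lies 155 mm ahead of it; z points along the fingers, y is the direction in which the jaws open and shut (so a half turn about z gives the same grasp; the last joint's range is limited). The gripper opens to 85 mm and grips with 20 to 120 N. Pads are 22 mm wide; open, the fingers measure 114 mm over their backs; the gripper's body (76 mm by 85 mm) begins 54 mm behind the grasp point. The pads swing forward as they close: fully open they stand 13 mm farther back than shut.
Start: joints at [1.421, 0.255, 0.108, 0, -1.424, -0.285], TCP at [0.232, 0.499, 0.405] pointing down, gripper open.
Joint ranges: [-2.95, 2.95], [-1.21, 1.97], [-1.09, 1.5], [-2.87, 1.71], [-2.94, -0.07], [-3.05, 3.05]. Speed limits (rad/s): [2.57, 2.57, 3.14, 3.14, 3.14, 3.14].

INTERFACE

Orientations are given as [roll, pitch, yaw] about the fixed x, y, z axes, in that order (R = Rz(yaw) Ry(pitch) Rx(roll)).
In Python, from plant import get_obs, capture, sign_off gives the robot as it stands. The module is installed in compiled form; this text tells all that it offers.
- The arm moves only by the tool arm_command, never from a script. Its argument "commands" is a list of rows, each a list of 4 numbers: the shift along the tool's x, y, z in mm, then the turn about the tool's z in degrees. A call has 1 to 20 rows; each row is the pose to reach, as a shift and turn from the pose commanded when the call began, along the tool's axes at that moment; what a row does not reach only later rows make up. A row lasts 1/12 s, in which the tool goes at most 41.7 mm and 7.16 degrees, less where a joint would pass 70% of its speed; a pose out of reach is approached as far as the arm can. A call with a gripper value outside its range is refused whole. "claw" is the finger opening in mm, from 0 to 85.4, set as the call begins (left out, the last holds). The fingers move at their own pace and stop on an object; "squeeze" is the grip in N (left out, the last holds). Time passes only in rows, so rows that repeat a pose let the fingers close. It gives the time, the measured TCP pose, the force and the opening at its end, in the units of the state.
- get_obs(): the state, without advancing time (a new reading comes with each control period).
- capture(name): name is "side" or "top" or "wrist"; returns a dict with "color" (400x640x3 uint8, red, green, blue), "mtx" (3x3 intrinsics, pixels), "extrinsics" (4x4, takes a point from camera to world coordinates). Camera axes: x right, y down, z forward; pixel columns grow to the right and rows downward; lengths in m; the calibration is good to about 2 mm. A picture is of the moment at which its call begins. There is no depth.
- sign_off(): hands the job in, once; it reports no verdict.
The state is a dict: "time_s": time; "qpos": joint angles; "joint_vel": joint speeds; "joint_torque": joint torques, N m; "tcp_pos": TCP position; "tcp_rot": TCP orientation; "wrist_force": force on the tool from outside, world axes, zero at the start; "torque": the same for the moment, N m; "finger_gap": finger opening in m.
Only numpy, scipy, OpenCV 4.12 (cv2) and the standard library are available. Lean on these libraries where they do the work, as an engineer would, in place of code of your own. Each camera call takes 0.05 s, during which the arm holds its last target.

TASK

Take the round-headed acrylic plate out of its display foot and slide it all the way down into the one empty slanted slot of the plywood rack. Then push the rack's wooden locking board by its square grip to the end stop, so that it lies over the plates' shoulders. Leave the other two plates in their slots and do not disturb the frog or the toy hammer.

Things in the scene. Friction and masses are not known exactly. Their poses are not given: they have to be found in the camera images.
- plate_round: Yellow acrylic plate with a round head, first upright in the display foot, bottom edge 10 mm above the shelf. 8 mm thick (own x), lower part 90 mm wide (own y), 70 mm high, then a narrower head up to 112 mm (disc of 44 mm diameter centred 90 mm above the bottom edge); 90 g. Origin: middle of the bottom edge; own z up to the head. Either face may look to the robot.
- foot: Fixed plywood display foot, 46 x 110 x 32 mm, with an upright slot 10 mm wide and 22 mm deep along its own y. Origin: centre of its underside.
- free_slot: Empty one of the rack's three slots, cork strip on its floor. Origin: centre of its floor, where the plate's origin belongs. Own z: up along the slot, leaning 25 deg from vertical to the rack's +x (far) side; x: across the 11 mm gap; y: along the slot, 96 mm between end cheeks. Parallel walls to 50 mm above the floor, flared mouth to 58 mm (about 18 mm wide).
- rack: Fixed plywood rack. Origin: centre under its 200 x 116 x 16 mm base; three parallel slots, floor centres at x = -85, -30, 25, y = 0, z = 22 mm, leaning 25 deg to its +x. On its -y side a guide block, 178 mm (x) by 78 mm (y -57 to -135 mm), 93 mm high, side rails 106 mm, carries the locking board.
- keeper (a joint): Locking board's travel in m: 0 = fully open (away from the plates), 0.032 = end stop, locked. It slides along the rack's +y, towards the plates; friction about 1.5 N.
- keeper_grip (a point): Top centre, 137 mm above the shelf, of the square wooden grip post (24 x 24 mm, 36 mm high, sides along the rack's axes) on the locking board (148 x 70 x 8 mm, top at 101 mm). The board passes 5 mm above the shoulders of plates that are fully home and strikes a plate that is not.
- plate_square: Yellow acrylic plate with a square head, standing in one of the rack's slots. 8 mm thick (own x), lower part 90 mm wide (own y), 70 mm high, then a narrower head up to 104 mm (head 36 mm wide); 90 g. Origin: middle of the bottom edge; own z up to the head. Stays there.
- plate_diamond: Yellow acrylic plate with a diamond-shaped head, standing in another slot of the rack. 8 mm thick (own x), lower part 90 mm wide (own y), 70 mm high, then a narrower head up to 111 mm (head 42 mm wide); 90 g. Origin: middle of the bottom edge; own z up to the head. Stays there.
- frog: Ceramic frog, about 80 x 85 mm and 65 mm high, loose. Origin: centre of its underside.
- toy_hammer: Chunky wooden toy hammer lying on the shelf, 190 mm long, head 90 mm wide and 48 mm thick, loose. Origin: underside, near the middle of the handle; head to its own +x.

How it is judged:
On the way, in this order (a step that is already met when the one before it is completed fails the run):
1. the round-headed plate is fully home in the empty slot (bottom edge within 3 mm of the slot floor) while the locking board is still open (less than 15 mm of its travel) (x of plate_round in the frame of free_slot between -0.004 and 0.004 m and y of plate_round in the frame of free_slot between -0.006 and 0.006 m and z of plate_round in the frame of free_slot between -0.003 and 0.003 m and angle between the z axis of plate_round and the z axis of free_slot, either way round below 0.1 rad and angle between the x axis of plate_round and the x axis of free_slot, either way round below 0.1 rad and value of joint keeper below 0.015 m), for 0.2 s.
2. the locking board is at its end stop (within 2 mm) (value of joint keeper above 0.03 m), for 0.2 s.
At the end, for the whole second after the job is handed in: Round-headed plate at rest in the once empty slot: within 3 mm of the floor, 4 mm across, 6 mm along, 0.1 rad of its lean and direction. Locking board within 2 mm of its end stop. The other two plates within 12 mm, frog and hammer within 30 mm of their starts (x of plate_round in the frame of free_slot between -0.004 and 0.004 m and y of plate_round in the frame of free_slot between -0.006 and 0.006 m and z of plate_round in the frame of free_slot between -0.003 and 0.003 m and angle between the z axis of plate_round and the z axis of free_slot, either way round below 0.1 rad and angle between the x axis of plate_round and the x axis of free_slot, either way round below 0.1 rad and distance of each of plate_square, plate_diamond from where it was at the start of the episode below 0.012 m and value of joint keeper above 0.03 m and linear speed of plate_round below 0.02 m/s and distance of each of frog, toy_hammer from where it was at the start of the episode below 0.03 m); the robot touches nothing.
It fails at once if the frog or the toy hammer is moved more than 30 mm (distance of any of frog, toy_hammer from where it was at the start of the episode above 0.03 m).
It fails at once if one of the other two plates is moved more than 25 mm (distance of any of plate_square, plate_diamond from where it was at the start of the episode above 0.025 m).
It also fails if it takes over 51 s, if anything falls off the work surface, if the arm or the gripper's body presses on something with over 40 N, if the wrist force passes 120 N, or if a joint passes its speed limit or range.

## Working session

There is one attempt and no reset: what is moved stays moved. The work goes in short steps, Python scripts to look and compute and a tool call to move; the robot and the scene stay as the last step left them, time stands still between calls to the robot, and variables do not carry over. Pictures are saved under pics/ and viewed, and the job is handed in when it is done.

Besides the shell and the picture viewer there is one more tool, called after "Emit:" as name(argument=value, ...) on one line, values as JSON. arm_command: Moves the arm, as the interface text tells. Its arguments: {"type":"object","properties":{"commands":{"type":"array","items":{"type":"array","items":{"type":"number"}}},"claw":{"type":"number"},"squeeze":{"type":"number"}},"required":["commands"]}

```bash
mkdir -p pics; ls
python3 - <<'E'
from plant import get_obs,capture
import cv2,numpy as np,json
o=get_obs();print(o)
for n in ["side","top","wrist"]:
    c=capture(n);cv2.imwrite(f"pics/{n}0.png",c["color"][:,:,::-1]);np.savez(f"pics/{n}0.npz",**c);print(n,c["mtx"].tolist(),np.round(c["extrinsics"],4).tolist())
E
```

```text
pics
{'time_s': 0.0, 'qpos': array([ 1.42058762e+00,  2.55722990e-01,  1.06991450e-01, -4.59475879e-04,
       -1.42387965e+00, -2.84579217e-01]), 'joint_vel': array([-0.00087037, -0.00126833, -0.0008013 , -0.0023295 ,  0.00064356,
       -0.00107349]), 'joint_torque': array([-1.17605217e-03, -3.86635065e+01,  2.37936741e+01,  5.36516994e+00,
       -6.11065931e-03,  4.05016308e-06]), 'tcp_pos': array([0.23154859, 0.49869598, 0.40380529]), 'tcp_rot': array([ 3.13972319e+00, -7.34075587e-05, -4.34855532e-01]), 'wrist_force': array([-0.58774418, -0.72358283,  0.8528878 ]), 'torque': array([-0.01713204, -0.00217271, -0.041835  ]), 'finger_gap': 0.0853511399122024}
side [[475.9595592386251, 0.0, 324.0531289966114], [0.0, 475.9595592386251, 193.35769939277745], [0.0, 0.0, 1.0]] [[0.9611, -0.192, 0.1984, 0.3477], [-0.2753, -0.6103, 0.7428, -0.6929], [-0.0215, -0.7685, -0.6394, 0.8686], [0.0, 0.0, 0.0, 1.0]]
top [[462.15737690694766, 0.0, 323.7392950423837], [0.0, 462.15737690694766, 203.49358755422634], [0.0, 0.0, 1.0]] [[-0.0014, -0.9944, 0.1059, 0.4966], [-0.9997, -0.0013, -0.0255, 0.1932], [0.0255, -0.1059, -0.9941, 1.034], [0.0, 0.0, 0.0, 1.0]]
wrist [[305.70128425327454, 0.0, 322.0174385832984], [0.0, 305.70128425327454, 201.5292072697476], [0.0, 0.0, 1.0]] [[-0.4215, -0.8691, -0.2587, 0.2966], [-0.9068, 0.4048, 0.1176, 0.4682], [0.0025, 0.2842, -0.9588, 0.373], [0.0, 0.0, 0.0, 1.0]]
```

View pics/side0.png

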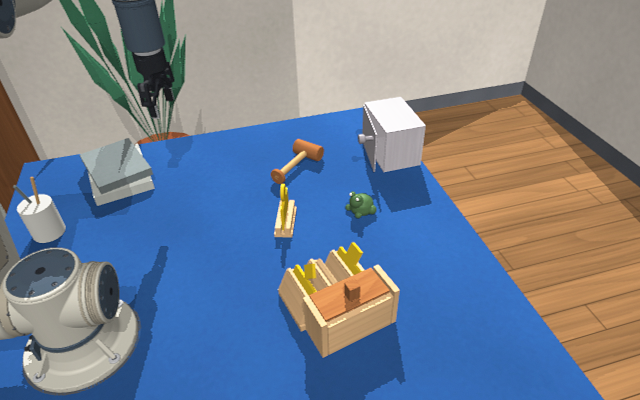

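View pics/top0.png

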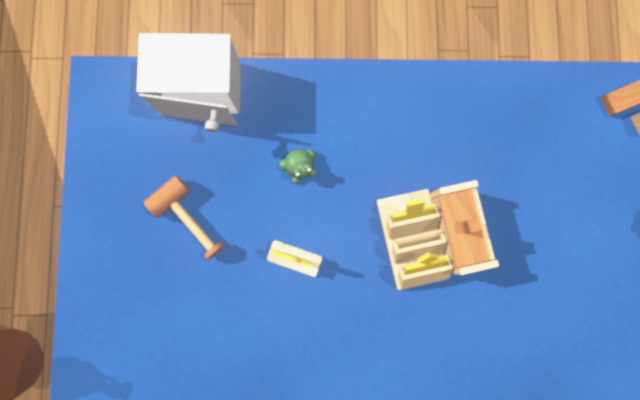

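View pics/wrist0.png

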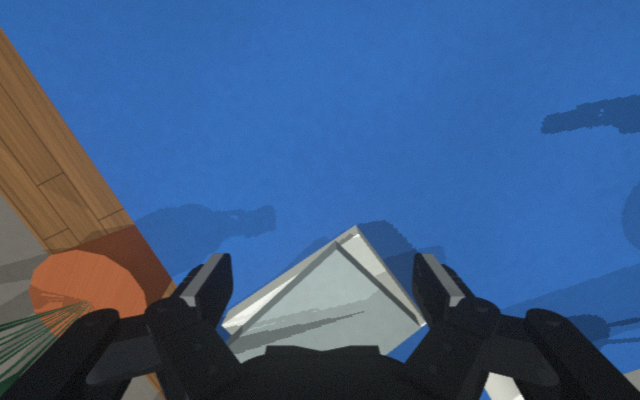

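The top view shows the two rack plates in the outer slots at about (410,212) and (427,262), so the middle slot at about (418,240) is empty. The foot with the round plate is at (295,259), the frog at (298,165), the hammer at (185,215) and the grip at (466,228). I'll zoom in next.

```bash
cat > h.py <<'E'
import numpy as np,cv2
from plant import get_obs,capture
def snap(n,tag):
    c=capture(n);np.savez(f"pics/{n}{tag}.npz",**c);cv2.imwrite(f"pics/{n}{tag}.png",c["color"][:,:,::-1]);return c
def load(f): return dict(np.load(f"pics/{f}.npz"))
def ray(c,p):
    K,E=c["mtx"],c["extrinsics"];d=E[:3,:3]@np.linalg.inv(K)@np.array([p[0],p[1],1.]);return E[:3,3],d/np.linalg.norm(d)
def onz(c,p,z):
    o,d=ray(c,p);return o+d*(z-o[2])/d[2]
def tri(*cp):
    A=np.zeros((3,3));b=np.zeros(3);R=[ray(c,p) for c,p in cp]
    for o,d in R:
        M=np.eye(3)-np.outer(d,d);A+=M;b+=M@o
    x=np.linalg.solve(A,b);return x,[np.linalg.norm((np.eye(3)-np.outer(d,d))@(x-o)) for o,d in R]
def proj(c,X):
    E=c["extrinsics"];q=E[:3,:3].T@(np.asarray(X,float)-E[:3,3]);q=c["mtx"]@q;return q[:2]/q[2]
def crop(f,x,y,w,h,s,out):
    im=cv2.imread(f"pics/{f}.png")[y:y+h,x:x+w];cv2.imwrite(f"pics/{out}.png",cv2.resize(im,None,fx=s,fy=s,interpolation=cv2.INTER_CUBIC))
E
python3 -c "
from h import *
crop('top0',250,170,260,140,3,'t0c'); crop('side0',240,170,170,190,3,'s0c')"
```

```text
(no output)
```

View pics/t0c.png

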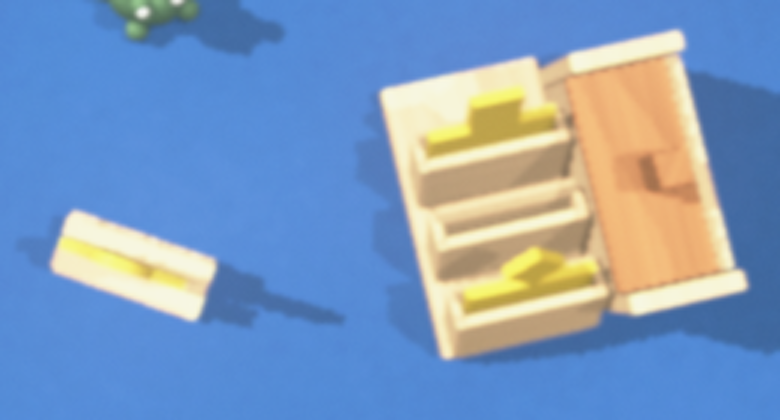

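View pics/s0c.png

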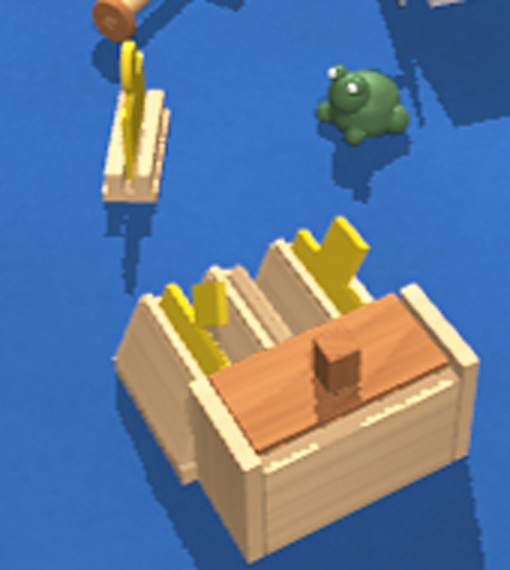

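Run:
```python
from h import *
c=load('top0')
P=lambda x,y:(250+x/3-0.33,170+y/3-.33)
for n,q in dict(f1=(73,210),f2=(217,258),f3=(195,320),f4=(52,270)).items(): print(n,np.round(onz(c,P(*q),.032),4))
m=((c["color"][:,:,0]>150)&(c["color"][:,:,2]<235)).astype(np.uint8)
m[:, :250]=0;m[:,330:]=0;m[:230]=0;m[290:]=0
k=max(cv2.findContours(m,0,2)[0],key=cv2.contourArea);r=cv2.minAreaRect(k);print(r)
b=cv2.boxPoints(r);B=np.array([onz(c,p,.032) for p in b]);print(B.round(4),B.mean(0),[np.linalg.norm(B[i]-B[i-1]) for i in range(4)])
s=load('side0')
S=lambda x,y:(240+x/3-.33,170+y/3-.33)
# grip top corners in both views
print('grip', tri((c,P(655,150)),(s,S(338,350))))
print('gripTopCtr(z.137)',onz(c,P(665,170),.137))
# rack guide rails tops z .106
for q in [(570,55),(683,32),(683,50),(745,272),(747,290),(635,313),(620,290)]: print(q,onz(c,P(*q),.106).round(4))
for q in [(380,92),(442,358)]: print('base',q,onz(c,P(*q),.016).round(4))
print('board corners',[onz(c,P(*q),.101).round(4) for q in [(575,80),(678,58),(728,275),(622,292)]])
print('square head',tri((c,P(522,90)),(s,S(341,217))))
```

```text
f1 [0.5247 0.2748 0.032 ]
f2 [0.4902 0.1713 0.032 ]
f3 [0.4462 0.1871 0.032 ]
f4 [0.4819 0.2894 0.032 ]
((293.8875427246094, 258.03564453125), (53.13922119140625, 22.98295021057129), 19.29004669189453)
[[0.481  0.2937 0.032 ]
 [0.5274 0.2779 0.032 ]
 [0.4896 0.1697 0.032 ]
 [0.4434 0.186  0.032 ]] [0.48533264 0.23181377 0.032     ] [np.float64(0.11399773632014311), np.float64(0.04903785743604835), np.float64(0.11460882692067635), np.float64(0.048975691795158656)]
grip (array([ 0.55809443, -0.11796378,  0.11938476]), [np.float64(0.0037919330752080754), np.float64(0.003791933075207936)])
gripTopCtr(z.137) [ 0.54749307 -0.11893255  0.137     ]
(570, 55) [ 0.6275 -0.0673  0.106 ]
(683, 32) [ 0.6435 -0.1455  0.106 ]
(683, 50) [ 0.6311 -0.145   0.106 ]
(745, 272) [ 0.4808 -0.1814  0.106 ]
(747, 290) [ 0.4688 -0.1823  0.106 ]
(635, 313) [ 0.4538 -0.1061  0.106 ]
(620, 290) [ 0.469  -0.0965  0.106 ]
base (380, 92) [0.6122 0.05   0.016 ]
base (442, 358) [0.4176 0.0074 0.016 ]
board corners [array([ 0.611 , -0.0717,  0.101 ]), array([ 0.6263, -0.1432,  0.101 ]), array([ 0.4787, -0.1718,  0.101 ]), array([ 0.4675, -0.0994,  0.101 ])]
square head (array([ 0.59360947, -0.02366328,  0.14282746]), [np.float64(0.005693769926555971), np.float64(0.0056937699265557475)])
```

Emit:
arm_command(commands=[[20,8,0,0],[60,24,0,-2],[100,40,0,-6],[140,55,0,-6],[180,72,0,-6],[220,88,0,-6],[260,104,0,-6],[280,112,0,-6],[290,116,0,-6],[290,116,0,-6],[290,116,0,-6]], claw=85)

```text
time_s: 1.07
tcp_pos: [0.4459, 0.2713, 0.4043]
tcp_rot: [3.141, 0.001, -0.331]
wrist_force: [1.0, -0.1, 0.4]
finger_gap: 0.085
```

```bash
python3 -c "
from h import *
snap('wrist','1');o=get_obs();print(o['tcp_pos'],o['tcp_rot'],o['time_s'])"
```

```text
[0.44547411 0.27184657 0.40443726] [ 3.14147427e+00  5.38516807e-04 -3.30178764e-01] 1.1167
```

View pics/wrist1.png

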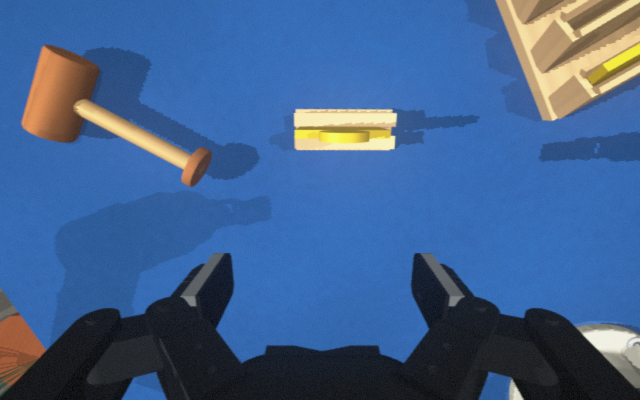

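The foot spans x 293–396 and y 109–150, and lies level in the image. The disc spans x 319–369 at y≈136. The tool yaw therefore already matches the foot. I'll take a second view from above it.

Emit:
arm_command(commands=[[15,8,15,0],[40,21,35,0],[51,26,40,0],[51,26,40,0],[51,26,40,0]])

```text
time_s: 1.53
tcp_pos: [0.4854, 0.2309, 0.3647]
tcp_rot: [3.141, 0.0, -0.33]
wrist_force: [-0.5, -1.1, -0.6]
finger_gap: 0.0851
```

```bash
python3 -c "
from h import *
snap('wrist','2');o=get_obs();print(o['tcp_pos'],o['tcp_rot'],o['time_s'])
crop('wrist1',270,90,150,80,5,'w1c');crop('wrist2',220,130,240,180,3,'w2c')"
```

```text
[0.48530331 0.23125165 0.36528594] [-3.14096885e+00 -4.72000876e-04 -3.29364959e-01] 1.5833
```

View pics/w1c.png

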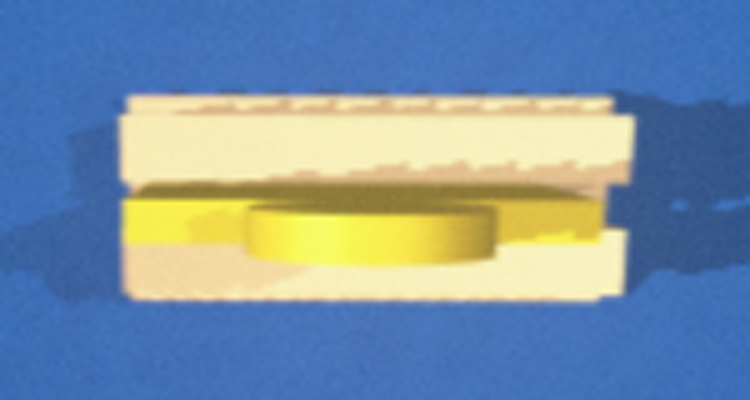

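View pics/w2c.png

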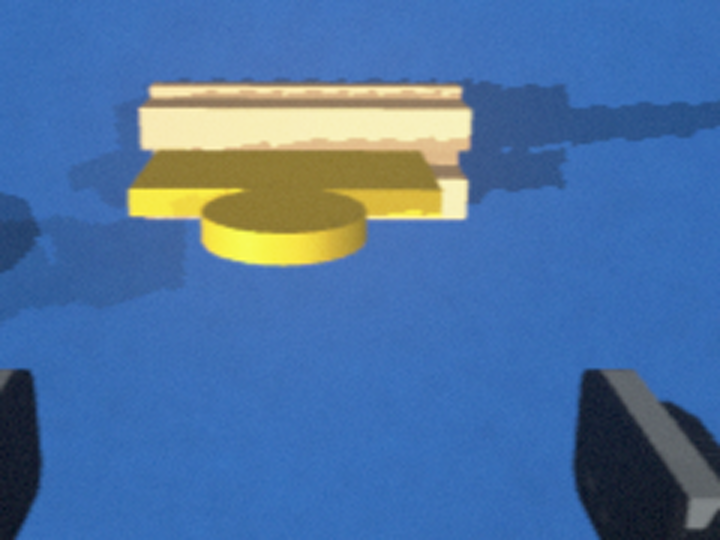

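Run:
```python
from h import *
a=load('wrist1');b=load('wrist2')
A=lambda x,y:(270+(x+.5)/5-.5,90+(y+.5)/5-.5)
B=lambda x,y:(220+(x+.5)/3-.5,130+(y+.5)/3-.5)
L={}
for n,p,q in [('LF',(123,243),(130,217)),('RF',(601,243),(441,214)),('LB',(123,200),(130,190)),('RB',(601,200),(441,189)),('disc top back L',(245,212),(202,213)),('discR',(497,212),(367,213))]:
    x,e=tri((a,A(*p)),(b,B(*q)));L[n]=x;print(n,x.round(4),np.round(e,4))
t=(L['LF']+L['RF']+L['LB']+L['RB'])/4
d=L['LF']-L['RF'];print('mid',t,np.linalg.norm(d),np.degrees(np.arctan2(d[1],d[0])))
# at z=.080
for c,f in((a,[A(123,222),A(601,222)]),(b,[B(130,203),B(441,202)])):
    X=[onz(c,p,.08) for p in f];print((X[0]+X[1])/2,np.linalg.norm(X[0]-X[1]),np.degrees(np.arctan2(*(X[0]-X[1])[[1,0]])))
g=(L['disc top back L']+L['discR'])/2;print('disc',g)
o=get_obs();y=o['tcp_rot'][2];T=o['tcp_pos']
for P in(t,g):
    d=P-T;print('tool dx,dy',d[0]*np.cos(y)+d[1]*np.sin(y),d[0]*np.sin(y)-d[1]*np.cos(y))
```

```text
LF [0.4984 0.2801 0.0806] [0.0003 0.0003]
RF [0.4689 0.1947 0.0773] [0.0001 0.0001]
LB [0.5058 0.2774 0.0796] [0.0003 0.0003]
RB [0.4767 0.1928 0.0789] [0. 0.]
disc top back L [0.4975 0.256  0.1004] [0.0002 0.0002]
discR [0.4833 0.2145 0.1007] [0.0001 0.0001]
mid [0.48744411 0.23625573 0.0790856 ] 0.0904642856567767 70.90246415284763
[0.48760201 0.23654717 0.08      ] 0.08984157306294387 70.98649181998013
[0.48765522 0.23621392 0.08      ] 0.08938704926204628 71.24399679312833
disc [0.49044404 0.2352243  0.10055471]
tool dx,dy 0.0004071918903899897 -0.005427531694096261
tool dx,dy 0.003579477663414529 -0.00542183809986358
```

Two-view check: the shoulders come out at 79–80 mm (expected 80), the width at 90 mm, and the disc equator at 100.5 mm. The plate centre is (0.4876, 0.2363), heading 71.1°. I'll go down and grasp.

Emit:
arm_command(commands=[[0.5,-5.4,10,0],[0.5,-5.4,35,0],[0.5,-5.4,65,0],[0.5,-5.4,90,0],[0.5,-5.4,105,0],[0.5,-5.4,112,0],[0.5,-5.4,112,0],[0.5,-5.4,112,0]], claw=85)

```text
time_s: 2.25
tcp_pos: [0.488, 0.2361, 0.2534]
tcp_rot: [-3.141, -0.001, -0.329]
wrist_force: [1.1, 0.8, 0.3]
finger_gap: 0.0852
```

Emit:
arm_command(commands=[[0,0,0,0],[0,0,0,0],[0,0,0,0],[0,0,0,0],[0,0,0,0],[0,0,0,0],[0,0,0,0],[0,0,0,0]], claw=30, squeeze=25)

```text
time_s: 2.92
tcp_pos: [0.4881, 0.2354, 0.2533]
tcp_rot: [-3.141, -0.001, -0.33]
wrist_force: [-0.8, -1.0, 4.6]
finger_gap: 0.0352
```

```bash
python3 -c "
from h import *
snap('wrist','3');o=get_obs();print(o['tcp_pos'],o['tcp_rot'],o['time_s'],o['finger_gap'])"
```

```text
[0.48808923 0.2354352  0.2533009 ] [-3.14068128e+00 -8.96222165e-04 -3.29876660e-01] 2.9667 0.03558613538527166
```

View pics/wrist3.png

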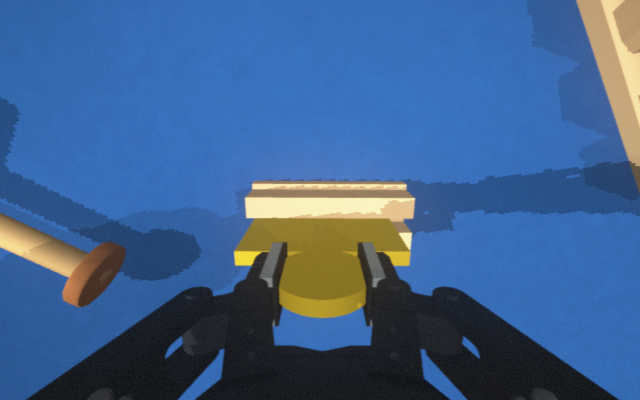

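The gap is 35 mm and the force is upward, so the tips are low on the disc and touching the shoulders. I'll open, rise 9 mm and grip at the equator.

Emit:
arm_command(commands=[[0,0,0,0],[0,0,0,0],[0,0,-3,0],[0,0,-9,0],[0,0,-9,0]], claw=60)

```text
time_s: 3.38
tcp_pos: [0.4882, 0.2354, 0.2629]
tcp_rot: [-3.141, -0.001, -0.33]
wrist_force: [0.5, 0.7, 0.3]
finger_gap: 0.0599
```

Emit:
arm_command(commands=[[0,0,0,0],[0,0,0,0],[0,0,0,0],[0,0,0,0],[0,0,0,0],[0,0,0,0]], claw=30, squeeze=25)

```text
time_s: 3.88
tcp_pos: [0.4879, 0.2353, 0.2618]
tcp_rot: [-3.142, -0.0, -0.33]
wrist_force: [-0.3, 0.8, 2.1]
finger_gap: 0.0355
```

```bash
python3 -c "
from h import *
snap('wrist','4');o=get_obs();print(o['tcp_pos'],o['tcp_rot'],o['time_s'],o['finger_gap'])"
```

```text
[0.48786002 0.23533731 0.26174948] [-3.14155084e+00 -1.11732336e-04 -3.29962814e-01] 3.9333 0.035650035950296984
```

View pics/wrist4.png

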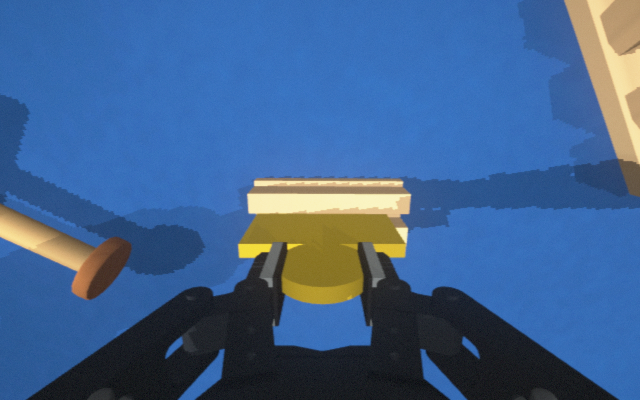

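Same 35.6 mm gap at a different height and a symmetric view, so the grip is good. I'll lift and carry to a viewpoint over the rack.

Emit:
arm_command(commands=[[0,0,-5,0],[0,0,-20,0],[0,0,-45,0],[0,0,-75,0],[0,0,-105,0],[3,12,-130,-2],[9,40,-138,-6],[16,75,-138,-12],[23,110,-138,-18],[30,145,-138,-24],[37,180,-138,-29],[44,215,-138,-31.2],[50,245,-138,-31.2],[54,265,-138,-31.2],[55,277,-138,-31.2],[55,277,-138,-31.2],[55,277,-138,-31.2],[55,277,-138,-31.2]])

```text
time_s: 5.43
tcp_pos: [0.4502, -0.0439, 0.3996]
tcp_rot: [-3.141, 0.0, 0.215]
wrist_force: [0.7, -0.1, -0.7]
finger_gap: 0.0356
```

```bash
python3 -c "
from h import *
snap('wrist','5');snap('side','5');snap('top','5');o=get_obs();print(o['tcp_pos'],o['tcp_rot'],o['time_s'],o['finger_gap'],o['wrist_force'])"
```

```text
[ 0.45031734 -0.04373608  0.39957445] [-3.14141422e+00  1.64617050e-04  2.15750122e-01] 5.5833 0.03538394725075033 [-0.44651248  0.24978717 -0.98681689]
```

View pics/wrist5.png

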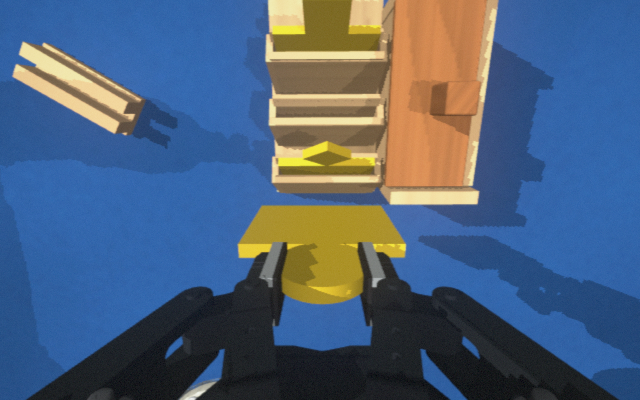

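View pics/side5.png

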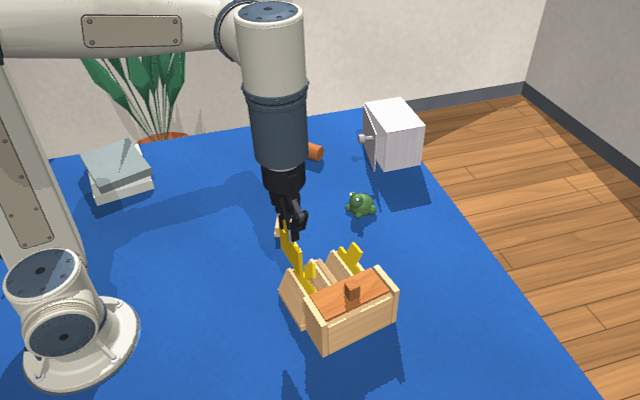

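The plate hangs straight at (240–405, 205–300). The rack's three slots run level in the image: free slot at about x 268–382, y 95–130, and the grip at (455,98). I'll zoom in to pick the edges.

```bash
python3 -c "
from h import *
crop('wrist5',255,70,150,145,5,'w5c')"
```

```text
(no output)
```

View pics/w5c.png

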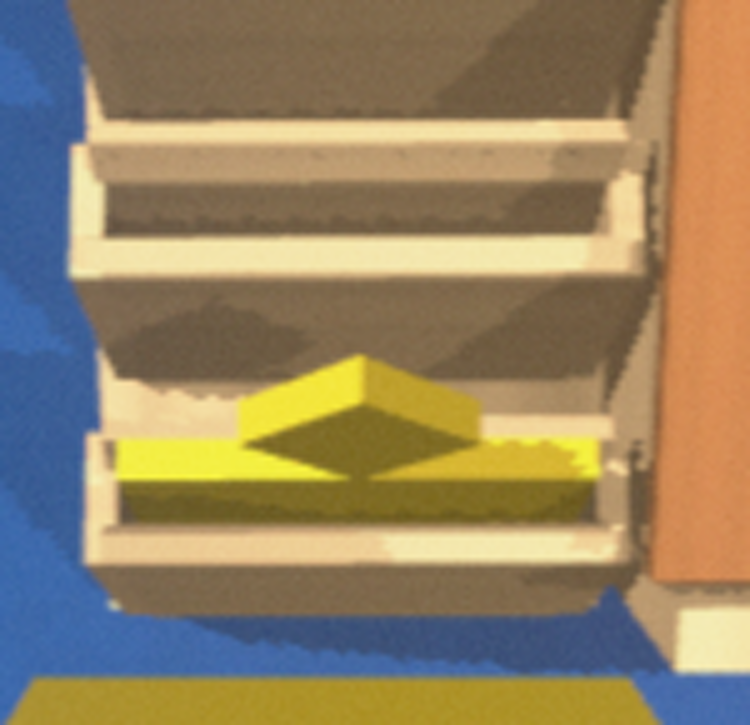

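Run:
```python
from h import *
a=load('wrist5')
A=lambda x,y:(255+(x+.5)/5-.5,70+(y+.5)/5-.5)
h=np.radians(12.35)
def show(n,p,z): 
    X=onz(a,A(*p),z);print(n,X.round(4));return X
NL=show('near inner L',(105,237),.0784);NR=show('near inner R',(608,237),.0784)
OL=show('near outer L',(68,278),.0784);OR=show('near outer R',(643,278),.0784)
FL=show('far inner L',(92,143),.0708);FR=show('far inner R',(628,143),.0708)
for U,V in((NL,NR),(OL,OR),(FL,FR)):
    d=U-V;print('w',np.linalg.norm(d),'head',np.degrees(np.arctan2(d[1],d[0]))-90,'mid',((U+V)/2).round(4))
# diamond plate shoulder z: local (0,70) slot -85 ; 
SL=show('dia shoulder nearL',(118,479),.022+.07*.906+.0017);SR=show('R',(600,479),.022+.07*.906+.0017)
d=SL-SR;print(np.linalg.norm(d),np.degrees(np.arctan2(d[1],d[0]))-90,(SL+SR)/2)
# own plate shoulder corners
W=lambda x,y:(x,y)
z0=get_obs()
# grip post top corners  wrist5 full coords approx
for p in [(432,83),(477,83),(477,114),(432,114)]: print(p)
crop('wrist5',225,195,200,120,4,'w5p');crop('wrist5',400,60,100,80,6,'w5g')
```

```text
near inner L [0.5059 0.0118 0.0784]
near inner R [ 0.5255 -0.0782  0.0784]
near outer L [0.4973 0.0172 0.0784]
near outer R [ 0.5199 -0.0864  0.0784]
far inner L [0.5216 0.018  0.0708]
far inner R [ 0.5427 -0.0787  0.0708]
w 0.09210757429241463 head 12.294402454987917 mid [ 0.5157 -0.0332  0.0784]
w 0.10607296743055881 head 12.294231004425924 mid [ 0.5086 -0.0346  0.0784]
w 0.09904759036588554 head 12.294786164999223 mid [ 0.5321 -0.0304  0.0708]
dia shoulder nearL [0.4642 0.0008 0.0871]
R [ 0.4832 -0.0866  0.0871]
0.08950109421093125 12.293352289500802 [ 0.47368891 -0.04291147  0.08712   ]
(432, 83)
(477, 83)
(477, 114)
(432, 114)
```

View pics/w5p.png

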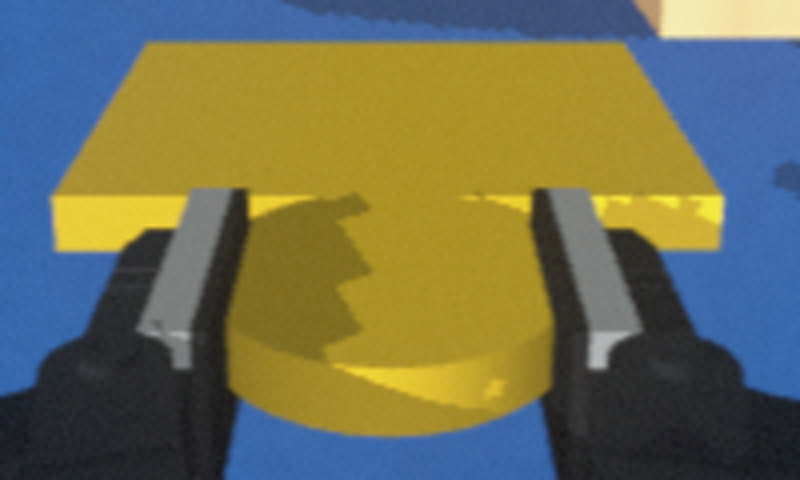

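View pics/w5g.png

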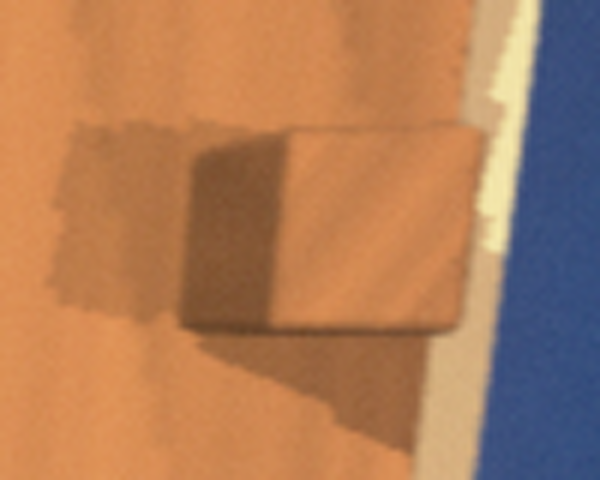

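Run:
```python
from h import *
a=load('wrist5')
A=lambda x,y:(255+(x+.5)/5-.5,70+(y+.5)/5-.5)
Q=lambda x,y:(225+(x+.5)/4-.5,195+(y+.5)/4-.5)
G=lambda x,y:(400+(x+.5)/6-.5,60+(y+.5)/6-.5)
T=np.array([.4503,-.0437,.3996]);y=.2155
tl=lambda P:np.round([ (P-T)[0]*np.cos(y)+(P-T)[1]*np.sin(y),(P-T)[0]*np.sin(y)-(P-T)[1]*np.cos(y),P[2]],4)
zs=.2178
for n,p in dict(LB=(52,195),RB=(722,195),LF=(52,250),RF=(722,250)).items(): print(n,tl(onz(a,Q(*p),zs)))
print('bottom far edge z',[tl(onz(a,Q(*p),.1478)) for p in((148,42),(625,42))])
print('nearinner',tl(onz(a,A(105,237),.0784)),tl(onz(a,A(608,237),.0784)))
print('farinner',tl(onz(a,A(92,143),.0708)),tl(onz(a,A(628,143),.0708)))
print('outer',tl(onz(a,A(68,278),.0784)),tl(onz(a,A(643,278),.0784)))
print('dia',tl(onz(a,A(118,479),.0871)),tl(onz(a,A(600,479),.0871)))
for p in((287,130),(485,125),(460,330),(268,330)): 
    X=onz(a,G(*p),.137);print('grip',X.round(4),tl(X))
```

```text
LB [ 0.0035 -0.0452  0.2178]
RB [0.0034 0.0448 0.2178]
LF [-0.0047 -0.0458  0.2178]
RF [-0.0048  0.0454  0.2178]
bottom far edge z [array([ 0.0033, -0.0456,  0.1478]), array([0.0032, 0.0447, 0.1478])]
nearinner [ 0.0662 -0.0423  0.0784] [0.0661 0.0498 0.0784]
farinner [ 0.0828 -0.0451  0.0708] [0.0827 0.054  0.0708]
outer [ 0.0589 -0.0494  0.0784] [0.0588 0.0566 0.0784]
dia [ 0.0231 -0.0405  0.0871] [0.023  0.049  0.0871]
grip [ 0.5588 -0.1111  0.137 ] [0.0916 0.089  0.137 ]
grip [ 0.5643 -0.1337  0.137 ] [0.0921 0.1123 0.137 ]
grip [ 0.5417 -0.139   0.137 ] [0.0689 0.1127 0.137 ]
grip [ 0.5367 -0.1162  0.137 ] [0.0689 0.0893 0.137 ]
```

In the tool frame the plate centre is (−0.7, −0.2) mm. The slot centre line is at y≈+4.0, and the mouth edges are at x 66.2 and 82.8 (16.6 mm apart, expected 16.3). I'll move above the mouth and use that second view to check heights.

Emit:
arm_command(commands=[[8,0,0,0],[25,2,0,0],[45,3,0,0],[62,4,0,0],[71.5,4.2,0,0],[71.5,4.2,0,0],[71.5,4.2,0,0]])

```text
time_s: 6.17
tcp_pos: [0.5212, -0.0331, 0.3991]
tcp_rot: [-3.141, 0.001, 0.215]
wrist_force: [0.0, -0.1, -0.9]
finger_gap: 0.0353
```

```bash
python3 -c "
from h import *
snap('wrist','6');snap('side','6');o=get_obs();print(o['tcp_pos'],o['tcp_rot'],o['time_s'],o['finger_gap'],o['wrist_force'])
crop('wrist6',230,100,270,200,3,'w6c');crop('side6',250,200,160,160,4,'s6c')"
```

```text
[ 0.52047584 -0.03338402  0.3997399 ] [-3.14153954e+00  1.67540138e-04  2.14685363e-01] 6.2667 0.03539773834648292 [ 0.32007315 -0.32441737 -1.50870451]
```

View pics/w6c.png

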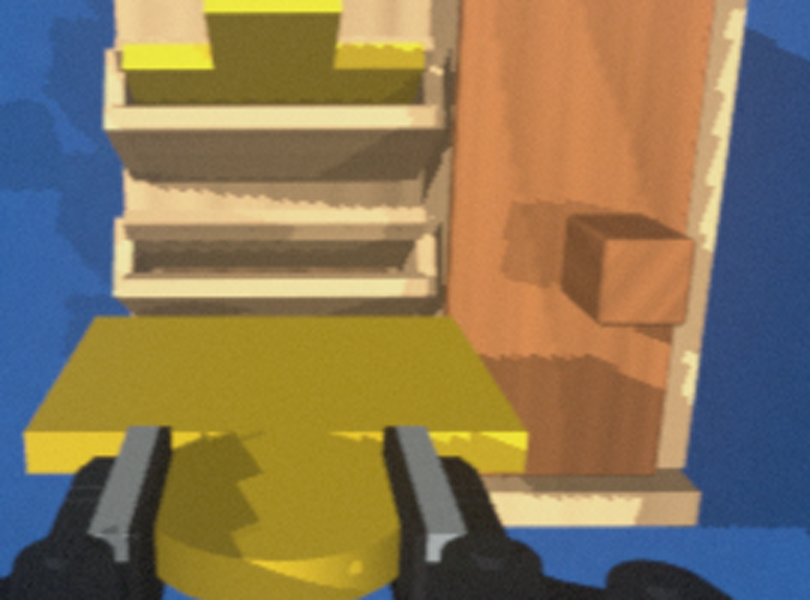

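View pics/s6c.png

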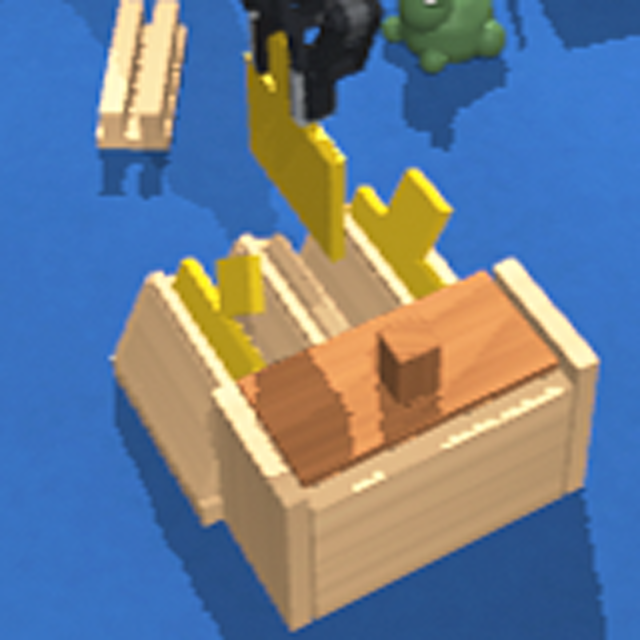

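Run:
```python
from h import *
a=load('wrist5');b=load('wrist6')
A=lambda x,y:(255+(x+.5)/5-.5,70+(y+.5)/5-.5)
B=lambda x,y:(230+(x+.5)/3-.5,100+(y+.5)/3-.5)
G=lambda x,y:(400+(x+.5)/6-.5,60+(y+.5)/6-.5)
T=np.array([.5205,-.0334,.3997]);y=.2147
tl=lambda P:np.round([ (P-T)[0]*np.cos(y)+(P-T)[1]*np.sin(y),(P-T)[0]*np.sin(y)-(P-T)[1]*np.cos(y),P[2]],4)
for n,p,q in [('outL',A(68,278),B(115,297)),('outR',A(643,278),B(438,297)),('inL',A(105,237),B(133,277)),('inR',A(608,237),B(416,277)),('farL',A(92,143),B(128,242)),('farR',A(628,143),B(432,240)),
 ('g1',G(287,130),B(603,237)),('g2',G(485,125),B(692,239)),('g3',G(460,330),B(686,325)),('g4',G(268,330),B(601,325))]:
    x,e=tri((a,p),(b,q));print(n,x.round(4),tl(x),np.round(e,4))
for n,p,z in (('outL',(115,297),.0784),('outR',(438,297),.0784),('inL',(133,277),.0784),('inR',(416,277),.0784),('farL',(128,242),.0708),('farR',(432,240),.0708)): print(n,tl(onz(b,B(*p),z)))
for n,p,z in (('PL',(25,432),.2178),('PR',(527,432),.2178),('PLf',(25,473),.2178),('PRf',(527,473),.2178),('botL',(97,317),.1478),('botR',(450,317),.1478)): print(n,tl(onz(b,B(*p),z)))
```

```text
outL [0.4971 0.0174 0.0746] [-0.0121 -0.0546  0.0746] [0.0004 0.0004]
outR [ 0.52   -0.0877  0.0744] [-0.0121  0.053   0.0744] [0.0005 0.0005]
inL [0.5059 0.012  0.0767] [-0.0046 -0.0475  0.0767] [0. 0.]
inR [ 0.5256 -0.0787  0.0766] [-0.0047  0.0453  0.0766] [0.0002 0.0002]
farL [0.5215 0.014  0.0944] [ 0.0111 -0.0461  0.0944] [0.0004 0.0004]
farR [ 0.5413 -0.0764  0.0917] [0.0112 0.0464 0.0917] [0.0011 0.0011]
g1 [ 0.5593 -0.112   0.1337] [0.0212 0.0851 0.1337] [0.0002 0.0002]
g2 [ 0.5642 -0.1332  0.1373] [0.0214 0.1069 0.1373] [0.0003 0.0003]
g3 [ 0.5417 -0.1392  0.137 ] [-0.0018  0.1079  0.137 ] [0.0002 0.0002]
g4 [ 0.5368 -0.1169  0.1368] [-0.0018  0.0851  0.1368] [0.0006 0.0006]
outL [-0.011  -0.0534  0.0784]
outR [-0.011   0.0528  0.0784]
inL [-0.0042 -0.0472  0.0784]
inR [-0.0042  0.0452  0.0784]
farL [ 0.0058 -0.0496  0.0708]
farR [0.0065 0.0512 0.0708]
PL [ 0.0041 -0.0452  0.2178]
PR [0.0041 0.0444 0.2178]
PLf [-0.004  -0.0458  0.2178]
PRf [-0.004   0.045   0.2178]
botL [ 0.0038 -0.0455  0.1478]
botR [0.0037 0.0434 0.1478]
```

The heights agree: near lip 75–77 mm (expected about 78), grip top 137 mm, post 23 mm wide. The plate lines up with the slot to within 0.5 mm along y, and its near face is about 0.5 mm inside the near lip. I'll go down, slowing at the end.

Emit:
arm_command(commands=[[0.4,-0.3,8,0],[0.4,-0.3,25,0],[0.4,-0.3,45,0],[0.4,-0.3,60,0],[0.4,-0.3,68,0],[0.4,-0.3,72,0],[0.4,-0.3,75,0],[0.4,-0.3,78,0],[0.4,-0.3,80,0],[0.4,-0.3,80,0]])

```text
time_s: 7.1
tcp_pos: [0.5241, -0.0318, 0.3273]
tcp_rot: [3.14, -0.019, 0.217]
wrist_force: [-0.7, 9.3, 26.4]
finger_gap: 0.0353
```

```bash
python3 -c "
from h import *
snap('wrist','7');snap('side','7');o=get_obs();print(o['tcp_pos'],o['tcp_rot'],o['time_s'],o['finger_gap'],o['wrist_force'])
crop('wrist7',200,100,300,200,2.6,'w7c');crop('side7',250,200,160,160,4,'s7c')"
```

```text
[ 0.52401934 -0.03186478  0.32726332] [ 3.14005884 -0.01843784  0.21688694] 7.2 0.035225661533857505 [-0.77177731  8.7619557  25.88439501]
```

View pics/w7c.png

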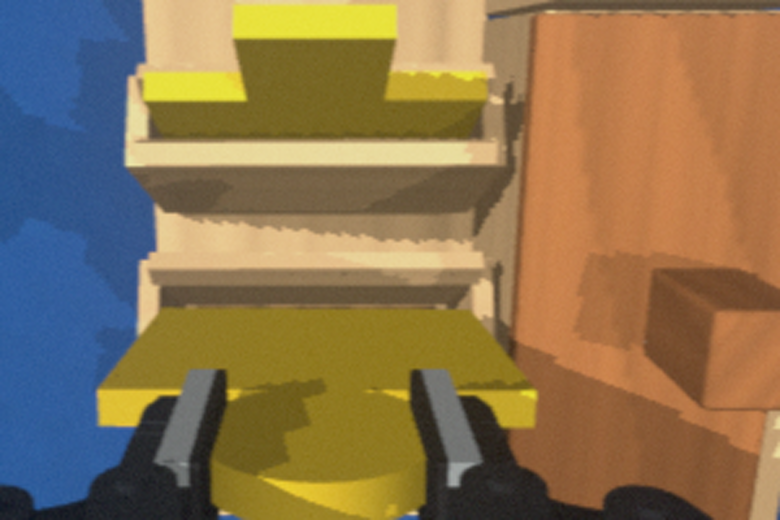

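View pics/s7c.png

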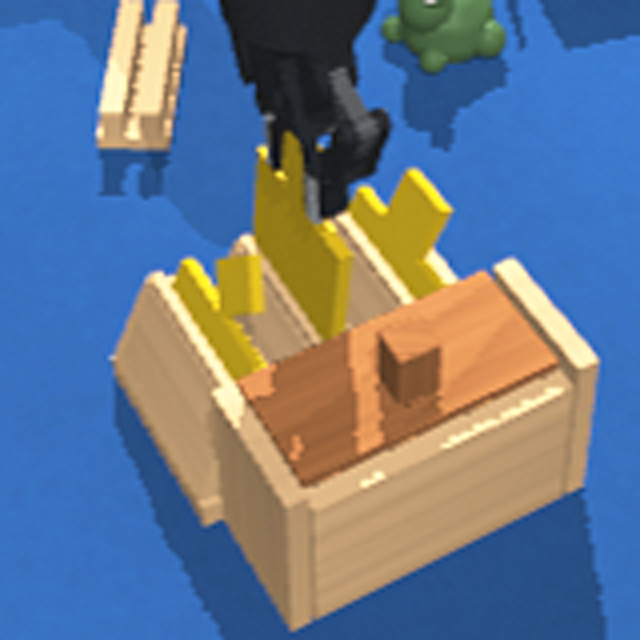

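Contact came early, with the bottom edge at about 75 mm and 26 N upward. I'll back off 8 mm and look closely.

Emit:
arm_command(commands=[[0,0,-6,0],[0,0,-15,0],[0,0,-15,0],[0,0,-15,0]])

```text
time_s: 7.53
tcp_pos: [0.521, -0.0332, 0.3348]
tcp_rot: [-3.142, -0.0, 0.214]
wrist_force: [0.7, 0.2, -1.1]
finger_gap: 0.0355
```

```bash
python3 -c "
from h import *
snap('wrist','8');o=get_obs();print(o['tcp_pos'],o['tcp_rot'],o['time_s'],o['finger_gap'],o['wrist_force'])
crop('wrist7',235,185,180,90,4.4,'w7d');crop('wrist8',235,185,180,90,4.4,'w8c')"
```

```text
[ 0.52085663 -0.03326947  0.33414109] [-3.14141637e+00  1.07369812e-03  2.14116802e-01] 7.5833 0.03529288948487074 [ 0.41477288  1.18375263 -1.42821275]
```

View pics/w7d.png

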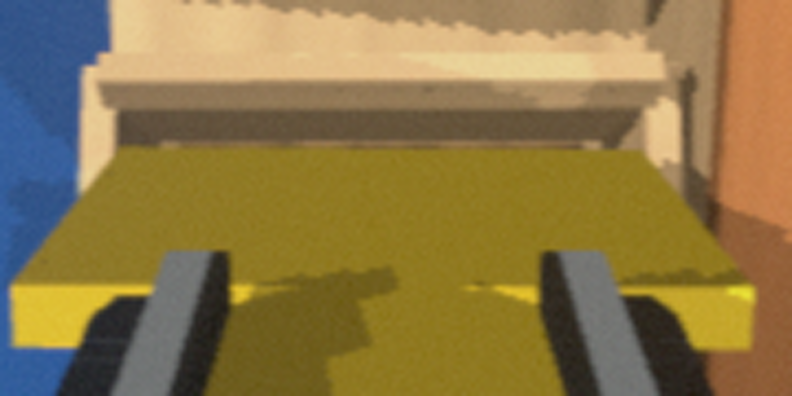

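View pics/w8c.png

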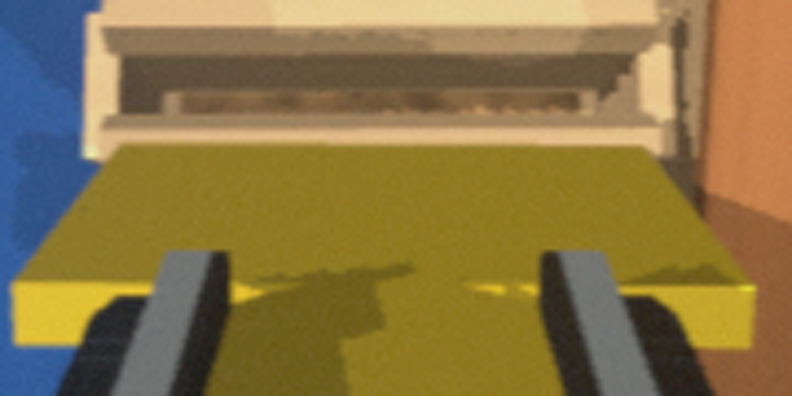

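Run:
```python
from h import *
b=load('wrist8')
B=lambda x,y:(235+(x+.5)/4.4-.5,185+(y+.5)/4.4-.5)
T=np.array([.52086,-.03327,.33414]);y=.2141
tl=lambda P:np.round([ (P-T)[0]*np.cos(y)+(P-T)[1]*np.sin(y),(P-T)[0]*np.sin(y)-(P-T)[1]*np.cos(y),P[2]],4)
for n,p,z in (('bot',(118,146),.0822),('bot',(645,146),.0822),('lip127',(103,127),.077),('lip127',(670,127),.077),('lip115',(103,115),.077),('lip115',(662,115),.077),('cheekinL',(120,115),.075),('cheekinR',(640,115),.075),('outL',(85,157),.077),('outR',(690,157),.077),('farflareTop',(105,27),.0708),('farflareTop',(668,24),.0708),('far flare bot',(120,55),.065),('',(640,55),.065),('shoulder',(12,284),.1522),('',(755,287),.1522)): print(n,tl(onz(b,B(*p),z)))
```

```text
bot [-0.0069 -0.0466  0.0822]
bot [-0.0069  0.0455  0.0822]
lip127 [-0.0052 -0.0501  0.077 ]
lip127 [-0.0052  0.0508  0.077 ]
lip115 [-0.0029 -0.05    0.077 ]
lip115 [-0.0029  0.0492  0.077 ]
cheekinL [-0.0036 -0.0474  0.075 ]
cheekinR [-0.0036  0.0457  0.075 ]
outL [-0.0108 -0.0537  0.077 ]
outR [-0.0109  0.0547  0.077 ]
farflareTop [ 0.0116 -0.05    0.0708]
farflareTop [0.0121 0.0507 0.0708]
far flare bot [ 0.0048 -0.0488  0.065 ]
 [0.0047 0.0471 0.065 ]
shoulder [-1.000e-04 -4.600e-02  1.522e-01]
 [-0.0005  0.0457  0.1522]
```

The plate pivoted in the grip by about 5°, the useful way: its bottom now sits 11 mm toward the robot, over the near lip. I'll shift +12.5 mm so the bottom edge is over the mouth, then lower gently.

Emit:
arm_command(commands=[[4,0,-3,0],[12.5,0,-3,0],[12.5,0,0,0],[12.5,0,4,0],[12.5,0,8,0],[12.5,0,11,0],[12.5,0,13,0],[12.5,0,13,0]])

```text
time_s: 8.25
tcp_pos: [0.5331, -0.0305, 0.3209]
tcp_rot: [-3.141, 0.001, 0.214]
wrist_force: [-0.3, 0.2, -1.6]
finger_gap: 0.0352
```

```bash
python3 -c "
from h import *
snap('wrist','9');o=get_obs();print(o['tcp_pos'],o['tcp_rot'],o['time_s'],o['finger_gap'],o['wrist_force'])
crop('wrist9',235,185,180,90,4.4,'w9c')"
```

```text
[ 0.53323091 -0.03048051  0.32139584] [3.14158112e+00 6.45031836e-04 2.14437530e-01] 8.3 0.035520873505399016 [-0.28689465  0.59890735 -1.07296088]
```

View pics/w9c.png

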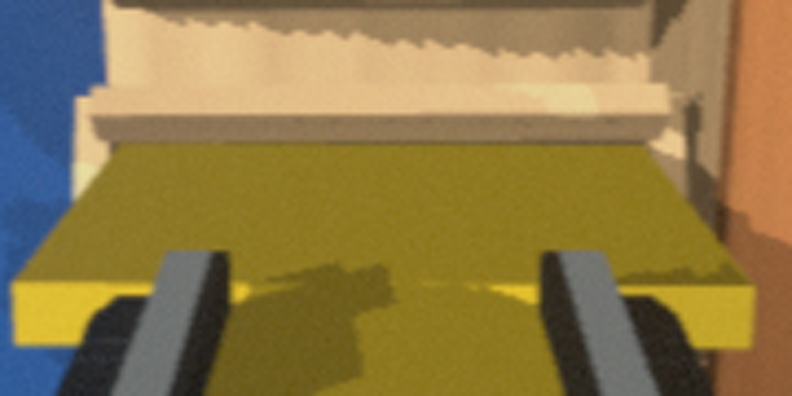

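No contact force, and the bottom edge is at about 69 mm, inside the flare. Continuing down.

Emit:
arm_command(commands=[[0,0,2,0],[0,0,4,0],[0,0,6,0],[0,0,6,0]])

```text
time_s: 8.63
tcp_pos: [0.5332, -0.0305, 0.3157]
tcp_rot: [3.141, 0.001, 0.215]
wrist_force: [-0.9, -0.8, 1.2]
finger_gap: 0.0357
```

```bash
python3 -c "
from h import *
snap('wrist','10');snap('side','10');o=get_obs();print(o['tcp_pos'],o['tcp_rot'],o['time_s'],o['finger_gap'],o['wrist_force'])
crop('wrist10',235,185,180,90,4.4,'w10c');crop('side10',250,200,160,160,4,'s10c')"
```

```text
[ 0.53320543 -0.03049152  0.31567163] [3.14155163e+00 5.69369614e-04 2.14485651e-01] 8.7333 0.035096897955481966 [-1.58678581 -0.3242584   0.94566959]
```

View pics/w10c.png

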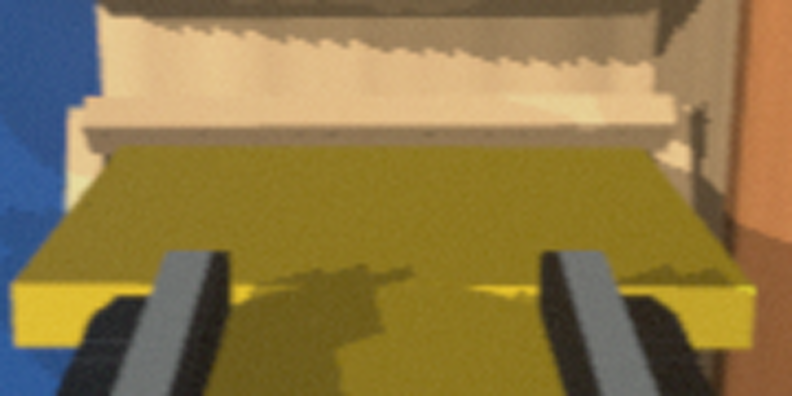

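View pics/s10c.png

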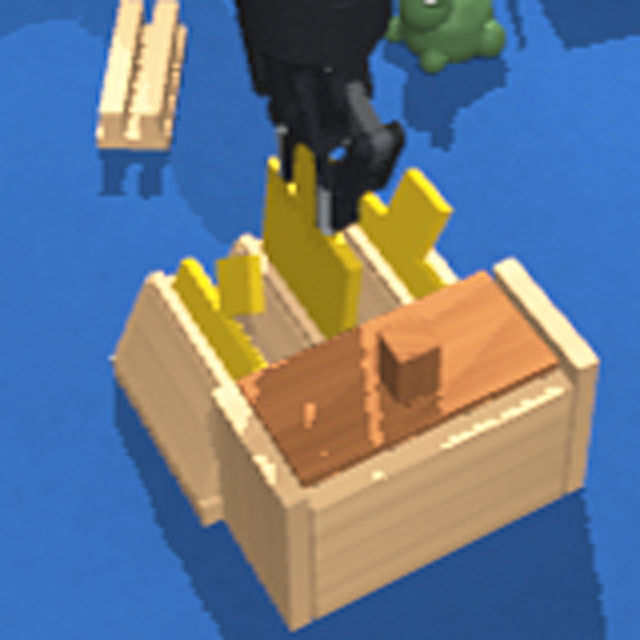

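The plate is in the throat with its bottom at about 63.5 mm and no force. Now I'll swing the head to the far side about the bottom edge.

Emit:
arm_command(commands=[[3,0,0.5,0],[7,0,1.5,0],[11,0,2.5,0],[15,0,4,0],[18,0,5,0],[18,0,5,0]], squeeze=20)

```text
time_s: 9.23
tcp_pos: [0.5522, -0.0263, 0.3115]
tcp_rot: [3.141, -0.002, 0.215]
wrist_force: [-1.1, 1.9, 6.3]
finger_gap: 0.0357
```

```bash
python3 -c "
from h import *
snap('wrist','11');snap('side','11');o=get_obs();print(o['tcp_pos'],o['tcp_rot'],o['time_s'],o['finger_gap'],o['wrist_force'])
crop('wrist11',235,185,180,90,4.4,'w11c');crop('side11',250,200,160,160,4,'s11c')"
```

```text
[ 0.55204722 -0.0263588   0.31156892] [ 3.14109632e+00 -2.70427106e-03  2.14830972e-01] 9.3333 0.03539212208833732 [-1.25892485  0.63104262  4.96382327]
```

View pics/w11c.png

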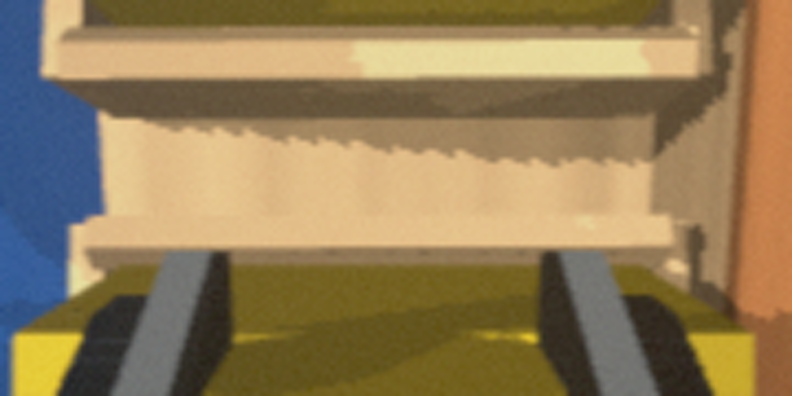

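View pics/s11c.png

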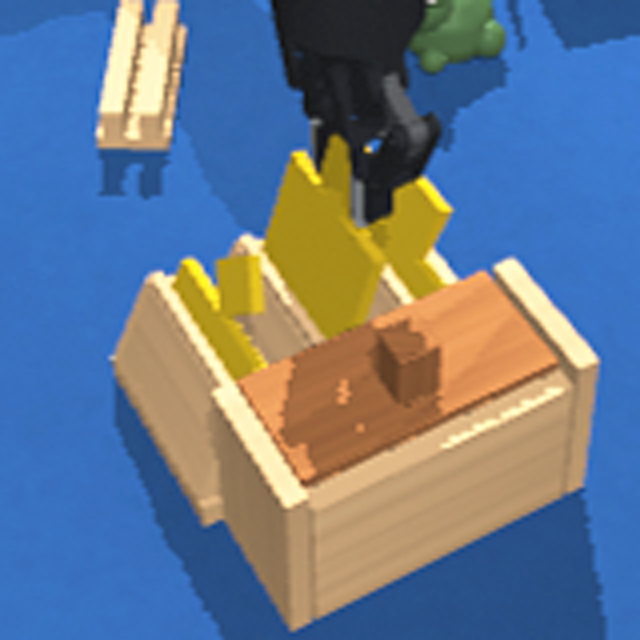

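It pivots with about 6 N. I'll finish the tilt and start sliding along the 25° axis.

Emit:
arm_command(commands=[[3,0,1,0],[6,0,2.5,0],[9,0,4,0],[8,0,6,0],[7,0,8.5,0],[6,0,11,0],[6,0,11,0]])

```text
time_s: 9.92
tcp_pos: [0.5567, -0.0253, 0.2985]
tcp_rot: [-3.141, 0.001, 0.214]
wrist_force: [-1.1, -0.0, -1.1]
finger_gap: 0.0352
```

```bash
python3 -c "
from h import *
snap('side','12');o=get_obs();print(o['tcp_pos'],o['tcp_rot'],o['time_s'],o['finger_gap'],o['wrist_force'])
crop('side12',250,200,160,160,4,'s12c')"
```

```text
[ 0.55682529 -0.02526374  0.29888292] [-3.14128416e+00  7.73486323e-04  2.14329514e-01] 9.9667 0.0354832150727215 [ 0.20991849 -0.47892262 -0.37268923]
```

View pics/s12c.png

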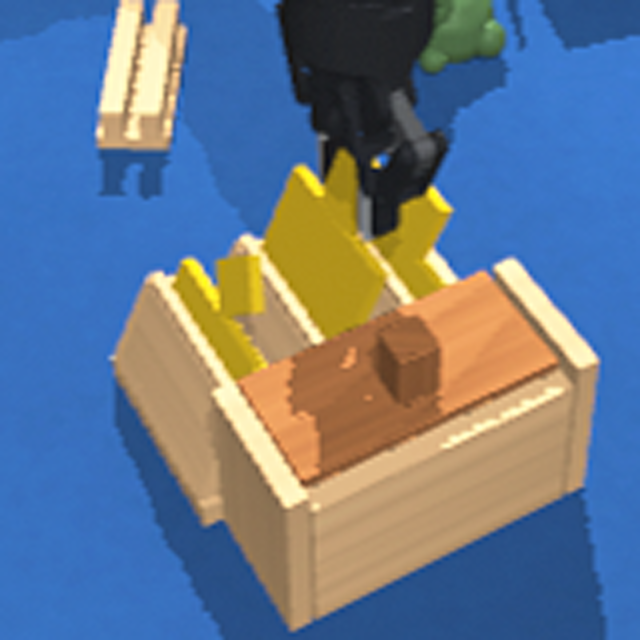

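Emit:
arm_command(commands=[[-1,0,2,0],[-2.8,0,6,0],[-4.7,0,10,0],[-6.6,0,14,0],[-8.4,0,18,0],[-8.4,0,18,0]])

```text
time_s: 10.47
tcp_pos: [0.5479, -0.0272, 0.2805]
tcp_rot: [-3.141, 0.002, 0.214]
wrist_force: [-0.9, -0.2, -0.5]
finger_gap: 0.0356
```

Emit:
arm_command(commands=[[-1.4,0,3,0],[-3.3,0,7,0],[-5,0,10.5,0],[-6,0,13,0],[-6,0,13,0]])

```text
time_s: 10.88
tcp_pos: [0.5423, -0.0285, 0.268]
tcp_rot: [-3.141, 0.001, 0.214]
wrist_force: [0.3, 0.3, -0.3]
finger_gap: 0.0353
```

```bash
python3 -c "
from h import *
snap('side','13');snap('wrist','13');o=get_obs();print(o['tcp_pos'],o['tcp_rot'],o['time_s'],o['finger_gap'],o['wrist_force'])
crop('side13',250,200,160,160,4,'s13c')"
```

```text
[ 0.54278204 -0.0284134   0.26866141] [3.14146763e+00 6.92304627e-05 2.14495438e-01] 10.9833 0.03572675906571936 [ 0.5670259   0.12102379 -0.58571374]
```

View pics/s13c.png

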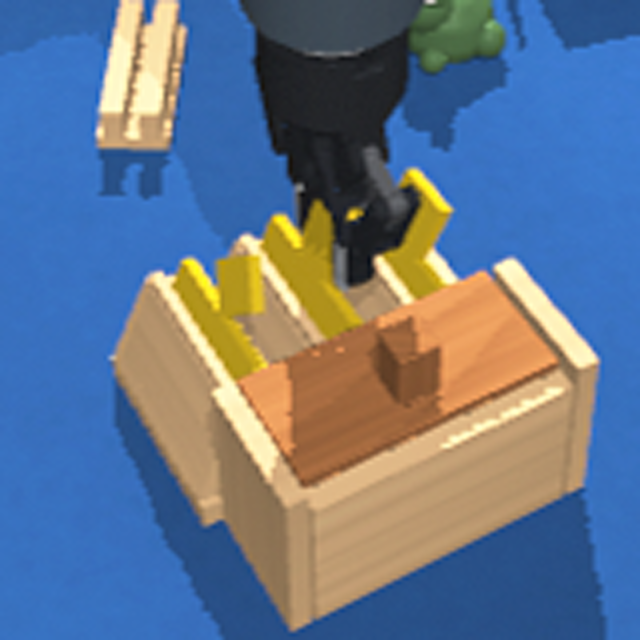

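View pics/wrist13.png

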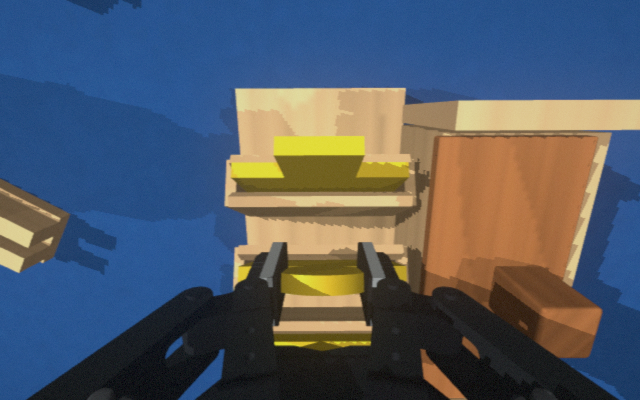

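The plate slides freely and its shoulder is nearly level with its neighbours'. I'll keep going until the force shows the floor.

Emit:
arm_command(commands=[[-0.5,0,1,0],[-1,0,2,0],[-1.4,0,3,0],[-1.9,0,4,0],[-1.9,0,4,0]])

```text
time_s: 11.4
tcp_pos: [0.5408, -0.0288, 0.2644]
tcp_rot: [-3.142, 0.0, 0.214]
wrist_force: [0.7, -0.1, -0.8]
finger_gap: 0.0354
```

Emit:
arm_command(commands=[[-0.5,0,1,0],[-1,0,2,0],[-1.4,0,3,0],[-1.9,0,4,0],[-1.9,0,4,0]])

```text
time_s: 11.82
tcp_pos: [0.5397, -0.0289, 0.2619]
tcp_rot: [3.141, -0.003, 0.215]
wrist_force: [0.8, 1.3, 5.3]
finger_gap: 0.0351
```

Emit:
arm_command(commands=[[-0.5,0,1,0],[-1,0,2.5,0],[-1,0,2.5,0]])

```text
time_s: 12.07
tcp_pos: [0.54, -0.0287, 0.2612]
tcp_rot: [3.141, -0.008, 0.216]
wrist_force: [1.4, 4.5, 11.7]
finger_gap: 0.0354
```

```bash
python3 -c "
from h import *
snap('side','14');o=get_obs();print(o['tcp_pos'],o['tcp_rot'],o['time_s'],o['finger_gap'],o['wrist_force'])
crop('side14',250,200,160,160,4,'s14c')"
```

```text
[ 0.53996152 -0.0287185   0.2612632 ] [ 3.14073187 -0.00814736  0.21587041] 12.1167 0.035478824795814184 [ 1.49372317  3.86178691 11.59036492]
```

View pics/s14c.png

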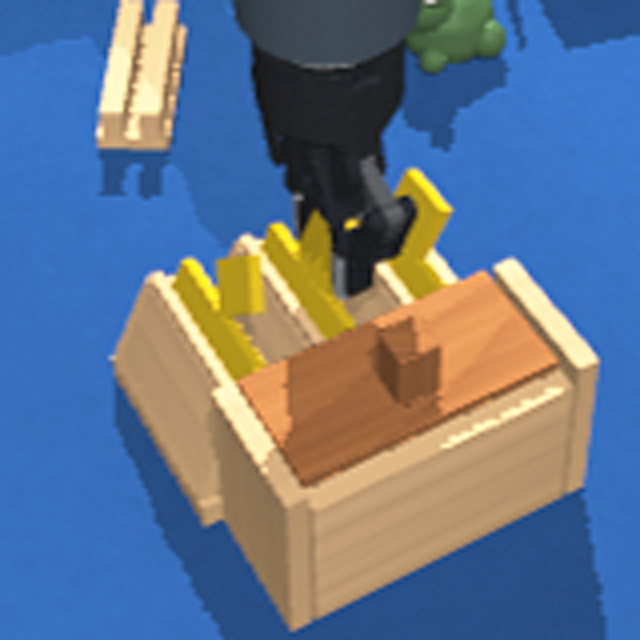

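Firm stop at 12 N. I'll release, rise clear and measure.

Emit:
arm_command(commands=[[0,0,-1,0],[0,0,-2,0],[0,0,-2,0],[0,0,-2,0],[0,0,-8,0],[0,0,-25,0],[0,0,-50,0],[-10,0,-75,0],[-25,0,-90,0],[-35,0,-95,0],[-40,0,-95,0],[-40,0,-95,0],[-40,0,-95,0]], claw=62)

```text
time_s: 13.2
tcp_pos: [0.4987, -0.0379, 0.3521]
tcp_rot: [-3.141, 0.002, 0.214]
wrist_force: [0.4, -0.8, 0.0]
finger_gap: 0.0622
```

```bash
python3 -c "
from h import *
snap('wrist','15');snap('side','15');snap('top','15');o=get_obs();print(o['tcp_pos'],o['tcp_rot'],o['time_s'],o['finger_gap'],o['wrist_force'])
crop('wrist15',215,60,230,200,3.4,'w15c');crop('side15',250,200,160,160,4,'s15c')"
```

```text
[ 0.49925836 -0.03781625  0.35204816] [-3.14154116e+00  2.06997885e-03  2.14472107e-01] 13.35 0.06220462997362201 [0.45561312 0.12864061 0.10937224]
```

View pics/w15c.png

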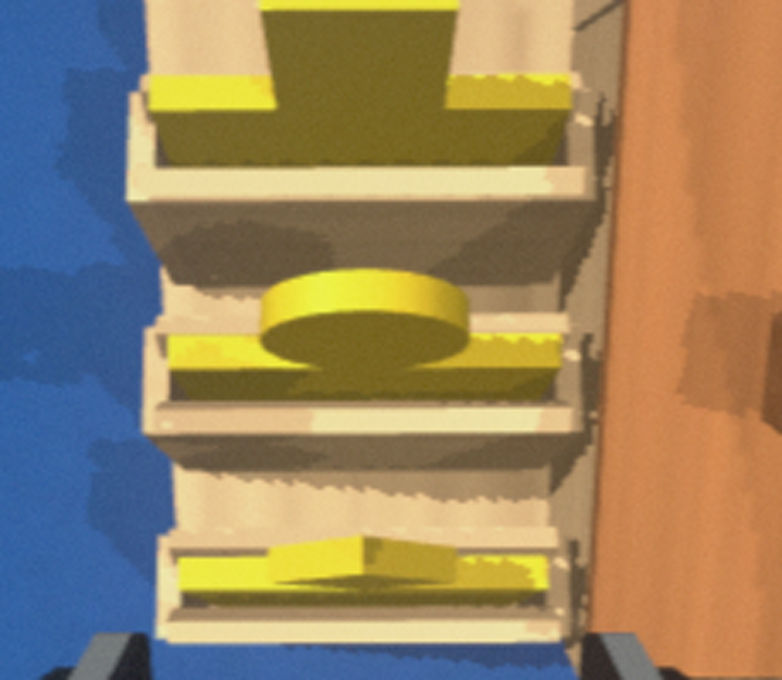

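View pics/s15c.png

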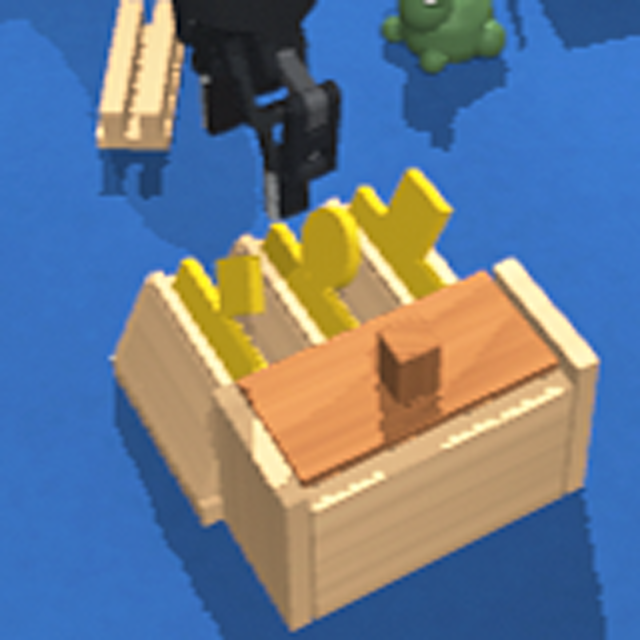

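All three plates' shoulder widths (420, 394 and 371 px) follow one linear depth law, so the round plate stands level with its neighbours to within about 1 mm. I'll move over the grip and use that second view to triangulate the shoulder.

Emit:
arm_command(commands=[[3,10,0,0],[11,35,0,0],[21,65,0,0],[28,88,0,0],[31.5,96,0,0],[31.5,96,0,0],[31.5,96,0,0]])

```text
time_s: 13.93
tcp_pos: [0.5504, -0.1254, 0.3523]
tcp_rot: [-3.141, 0.001, 0.213]
wrist_force: [-0.5, -0.6, -0.6]
finger_gap: 0.062
```

```bash
python3 -c "
from h import *
snap('wrist','16');o=get_obs();print(o['tcp_pos'],o['tcp_rot'],o['time_s'],o['finger_gap'],o['wrist_force'])
im=cv2.imread('pics/wrist16.png');cv2.imwrite('pics/w16b.png',cv2.resize(im[60:400,60:460],None,fx=2,fy=1.75))
crop('wrist16',100,150,210,160,3.7,'w16c')"
```

```text
[ 0.55014801 -0.12486978  0.35266506] [-3.14114735e+00  9.40407247e-04  2.14174472e-01] 13.9833 0.062203373669099664 [ 0.31511037 -0.00915528 -0.12337914]
```

View pics/wrist16.png

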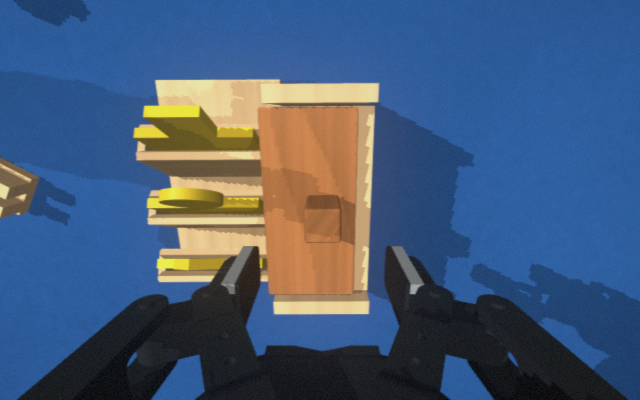

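View pics/w16c.png

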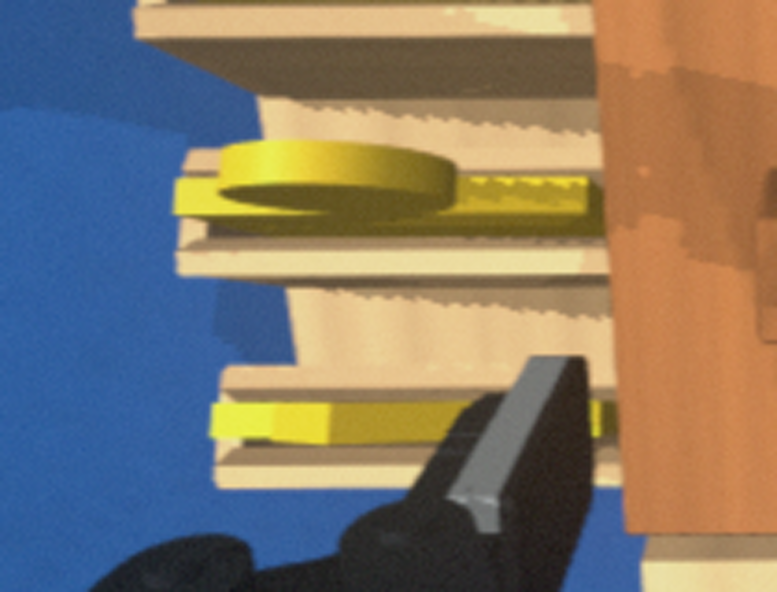

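Run:
```python
from h import *
a=load('wrist15');b=load('wrist16')
A=lambda x,y:(215+(x+.5)/3.4-.5,60+(y+.5)/3.4-.5)
B=lambda x,y:(100+(x+.5)/3.7-.5,150+(y+.5)/3.7-.5)
for n,p,q in [('rL',(168,369),(174,214)),('rR',(562,367),(588,214)),('rLb',(168,335),(174,178)),('rRb',(562,335),(588,178)),('dL',(178,590),(211,437)),('dR',(549,590),(603,435)),('lipL',(145,433),(177,274))]:
    x,e=tri((a,A(*p)),(b,B(*q)));print(n,x.round(4),np.round(e,4))
h=.2147
for p in [(305,209),(341,209),(340,242),(304,242)]:
    X=onz(b,p,.137);print('grip',X.round(4))
```

```text
rL [0.5172 0.0122 0.0865] [0.0001 0.0001]
rR [ 0.5364 -0.0758  0.0861] [0.0002 0.0002]
rLb [0.5244 0.0138 0.0842] [0.0001 0.0001]
rRb [ 0.5434 -0.0742  0.0835] [0. 0.]
dL [0.4639 0.0012 0.0863] [0.0001 0.0001]
dR [ 0.4825 -0.0875  0.0844] [0.0002 0.0002]
lipL [0.4978 0.0167 0.0753] [0.0001 0.0001]
grip [ 0.5596 -0.1122  0.137 ]
grip [ 0.5645 -0.1345  0.137 ]
grip [ 0.5422 -0.1391  0.137 ]
grip [ 0.5372 -0.116   0.137 ]
```

The round plate's shoulder is at 86.3 mm, against 85–86 for the seated diamond plate and 87 nominal. The slot spacing comes to 54.4 mm (expected 55), so the plate is home. The grip centre is (0.551, −0.1255), right below the tool. I'll go down and grip it.

Emit:
arm_command(commands=[[0.5,0,8,0],[0.5,0,25,0],[0.5,0,45,0],[0.5,0,60,0],[0.5,0,68,0],[0.5,0,71,0],[0.5,0,71,0],[0.5,0,71,0]])

```text
time_s: 14.65
tcp_pos: [0.551, -0.1247, 0.283]
tcp_rot: [3.141, -0.001, 0.215]
wrist_force: [-0.6, 0.4, 1.1]
finger_gap: 0.0621
```

Emit:
arm_command(commands=[[0,0,0,0],[0,0,0,0],[0,0,0,0],[0,0,0,0],[0,0,0,0],[0,0,0,0],[0,0,0,0]], claw=15, squeeze=25)

```text
time_s: 15.23
tcp_pos: [0.5509, -0.125, 0.2829]
tcp_rot: [3.141, -0.001, 0.215]
wrist_force: [-1.8, 1.5, 4.9]
finger_gap: 0.0238
```

Gripped at 23.8 mm. I'll slide along the rack's +y, which is tool −y.

Emit:
arm_command(commands=[[0,0,-1.5,0],[0,-3,-1.5,0],[0,-7,-1.5,0],[0,-12,-1.5,0],[0,-17,-1.5,0],[0,-22,-1.5,0],[0,-26,-1.5,0],[0,-28,-1.5,0],[0,-28,-1.5,0]])

```text
time_s: 15.98
tcp_pos: [0.5452, -0.0986, 0.2831]
tcp_rot: [3.137, 0.0, 0.215]
wrist_force: [9.1, -12.1, -11.6]
finger_gap: 0.0233
```

```bash
python3 -c "
from h import *
snap('side','17');snap('wrist','17');o=get_obs();print(o['tcp_pos'],o['tcp_rot'],o['time_s'],o['finger_gap'],o['wrist_force'])
crop('side17',250,200,160,160,4,'s17c')"
```

```text
[ 0.54520365 -0.09869623  0.2831316 ] [3.13802950e+00 2.16140154e-04 2.14623257e-01] 16.0833 0.02358612796809304 [  9.43423231 -11.42414101 -11.0115298 ]
```

View pics/s17c.png

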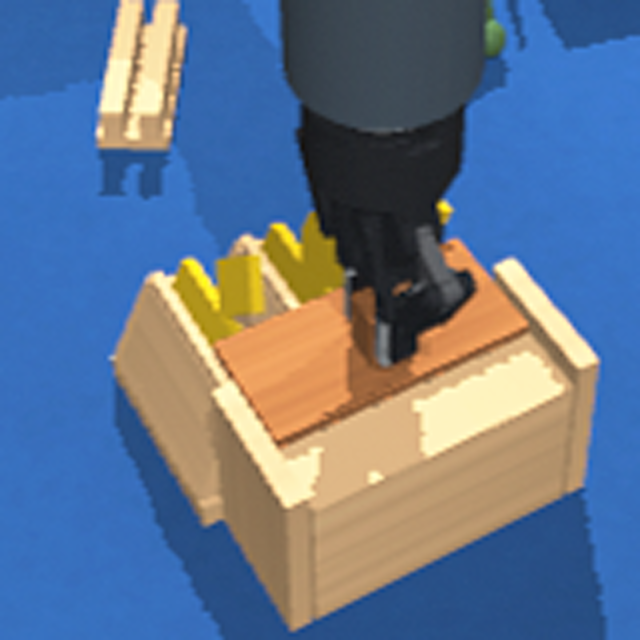

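View pics/wrist17.png

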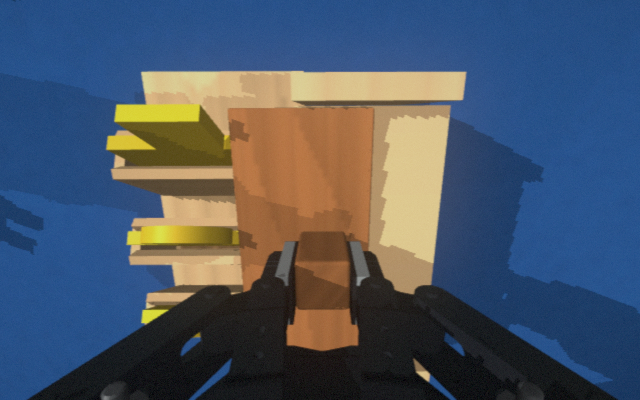

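The board is over the shoulders. Lifting slightly was adding friction, so I'll ease z and finish the travel.

Emit:
arm_command(commands=[[0,-1,1,0],[0,-2.5,1,0],[0,-4,1,0],[0,-5.5,1,0],[0,-5.5,1,0]])

```text
time_s: 16.5
tcp_pos: [0.5449, -0.097, 0.2832]
tcp_rot: [3.129, 0.0, 0.215]
wrist_force: [13.3, -31.0, -15.2]
finger_gap: 0.0236
```

The travel stalled near 27 mm with 31 N. I need to see what is blocking.

```bash
python3 -c "
from h import *
snap('side','18');snap('wrist','18');snap('top','18');o=get_obs();print(o['tcp_pos'],o['tcp_rot'],o['time_s'],o['finger_gap'],o['wrist_force'],o['torque'])
crop('side18',290,190,110,110,6,'s18c');crop('wrist18',100,100,250,200,3.2,'w18c');crop('top18',370,170,140,130,5,'t18c')"
```

```text
[ 0.54486275 -0.0970829   0.28313298] [3.12974323e+00 1.69805525e-04 2.14227081e-01] 16.65 0.02335671539967927 [ 13.36141125 -31.40560907 -14.73808349] [-9.85775983 -4.66688284  0.18600772]
```

View pics/s18c.png

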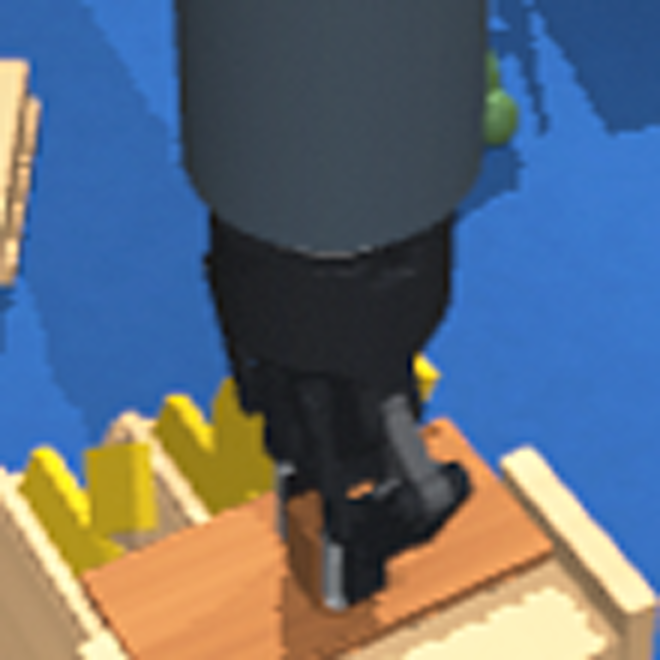

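View pics/w18c.png

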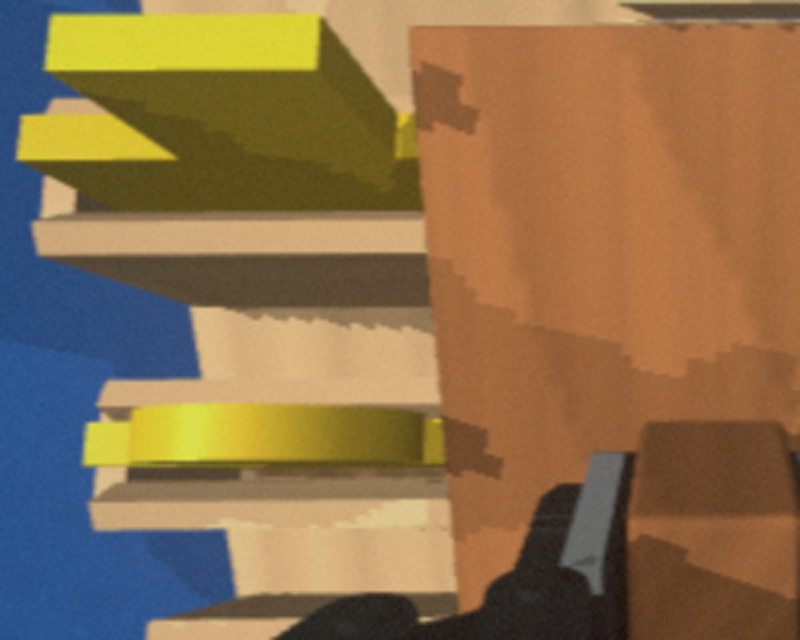

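View pics/t18c.png

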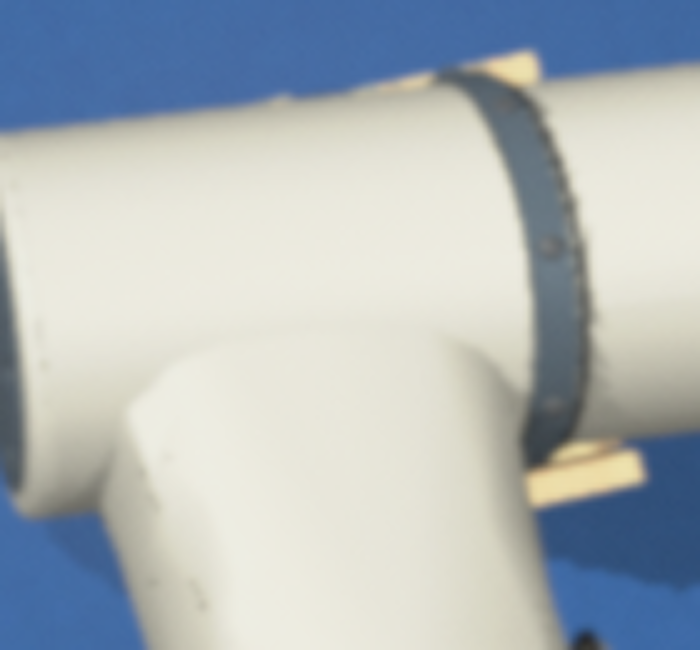

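Run:
```python
from h import *
b=load('wrist16');c=load('wrist18');d=load('wrist6')
C=lambda x,y:(100+(x+.5)/3.2-.5,100+(y+.5)/3.2-.5)
yax=np.array([-.2130,.9770,0]);xax=np.array([.977,.213,0])
O=np.array([0.5239,-.0318,0])+yax*0
r=lambda P:((P-O)@xax*1000).round(1),
def R(P): return np.round([(P-O)@xax*1e3,(P-O)@yax*1e3],1)
print('open board +y edge',R(onz(b,(258,108),.101)),R(onz(b,(268,292),.101)),'-y edge',R(onz(b,(358,108),.101)),R(onz(b,(355,292),.101)))
print('now +y edge',R(onz(c,C(410,27),.101)),R(onz(c,C(443,500),.101)))
w=load('wrist17')
print('17: +y',R(onz(w,(230,108),.101)),'-y',R(onz(w,(373,108),.101)))
im=load('wrist18')['color'];cv2.imwrite('pics/w18f.png',im[:,:,::-1])
print('grip now',R(onz(c,C(645,515),.137)),'right?')
```

```text
open board +y edge [ 79.3 -52.9] [-65.9 -52.3] -y edge [  79.2 -121.9] [ -66. -124.]
now +y edge [ 79.6 -26. ] [  2.8 -24.8]
17: +y [ 79.6 -27.1] -y [ 79.6 -94.7]
grip now [ 18.5 -61.2] right?
```

View pics/wrist18.png

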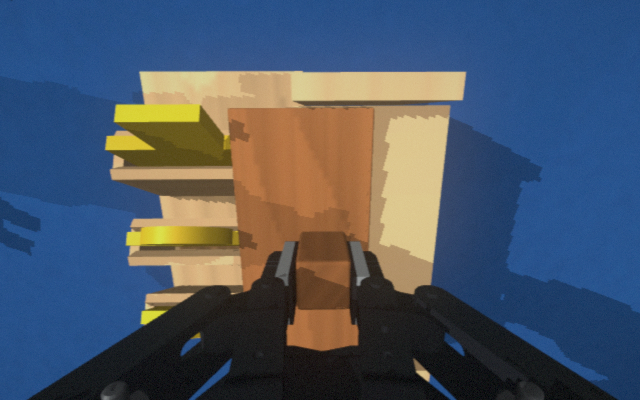

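Run:
```python
from h import *
b=load('wrist16')
yax=np.array([-.2130,.9770,0]);xax=np.array([.977,.213,0]);O=np.array([0.5239,-.0318,0])
def R(P): return np.round([(P-O)@xax*1e3,(P-O)@yax*1e3],1)
for p,z in [((261,102),.106),((379,102),.106),((275,313),.106),((369,313),.106),((156,81),.016),((376,115),.093)]: print(p,R(onz(b,p,z)))
crop('wrist16',240,70,160,130,5,'w16d')
crop('wrist16',240,190,160,130,5,'w16e')
```

```text
(261, 102) [ 83.1 -56.2]
(379, 102) [  83.  -135.3]
(275, 313) [-82.4 -58. ]
(369, 313) [ -82.6 -135.6]
(156, 81) [104.2  57.7]
(376, 115) [  74.4 -135.9]
```

View pics/w16d.png

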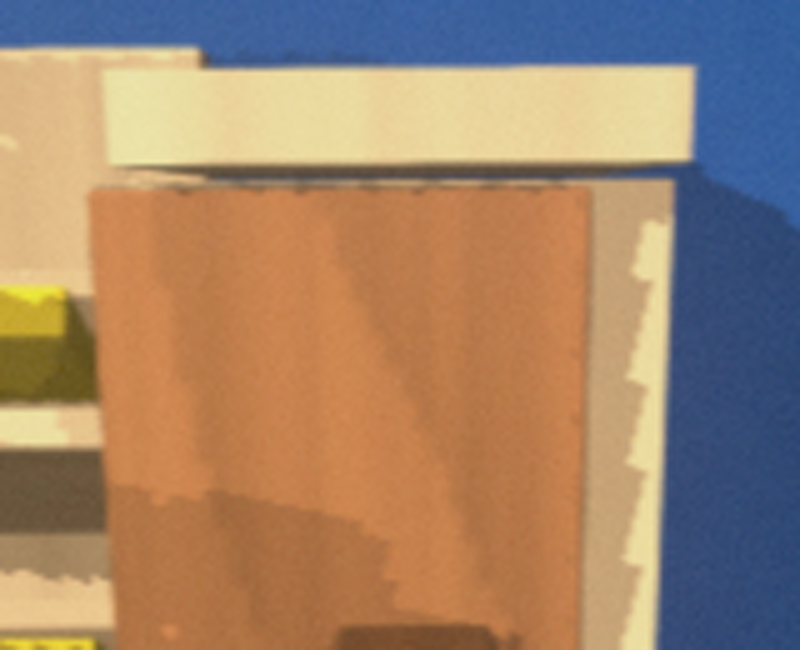

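View pics/w16e.png

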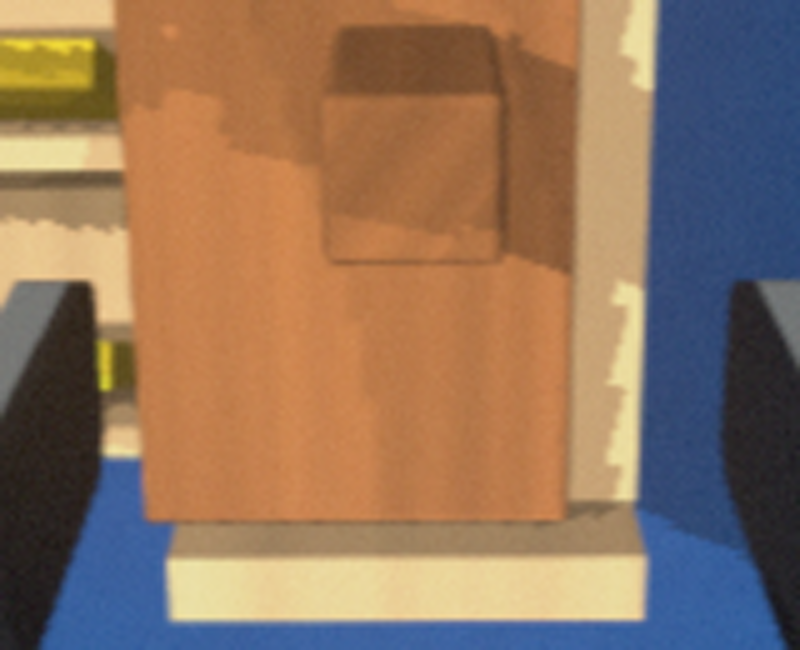

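The reference checks out: the guide block reads −57…−135 as given. The board's front edge now sits at rack y≈−25.4, which is the −57 guide front plus 32 mm. It started about 4 mm off the flush position. The stop is hard at 31 N, there is a clear gap to the round head, and no plate is touched, so this looks like the end stop. I'll relax the push, open slightly, rise and re-measure.

Emit:
arm_command(commands=[[0,2,0,0],[0,4.5,0,0],[0,6,0,0],[0,6,0,0]])

```text
time_s: 16.98
tcp_pos: [0.5452, -0.099, 0.2831]
tcp_rot: [3.139, -0.0, 0.214]
wrist_force: [4.9, -7.4, -5.6]
finger_gap: 0.0235
```

Emit:
arm_command(commands=[[0,0,0,0],[0,0,0,0],[0,0,0,0],[0,0,0,0],[0,0,-8,0],[0,0,-25,0],[0,0,-50,0],[0,0,-65,0],[0,0,-70,0],[0,0,-70,0],[0,0,-70,0]], claw=40)

```text
time_s: 17.9
tcp_pos: [0.5446, -0.0979, 0.3524]
tcp_rot: [-3.141, 0.0, 0.214]
wrist_force: [0.1, 0.7, -0.7]
finger_gap: 0.0396
```

```bash
python3 -c "
from h import *
snap('wrist','19');snap('side','19');o=get_obs();print(o['tcp_pos'],o['tcp_rot'],o['time_s'],o['finger_gap'],o['wrist_force'])
crop('wrist19',130,60,320,200,2.5,'w19c')"
```

```text
[ 0.54448557 -0.09792912  0.3514525 ] [-3.14079724e+00  2.20911844e-03  2.14390648e-01] 18.0 0.040120036421153984 [1.07235717 0.54802601 0.35895787]
```

View pics/w19c.png

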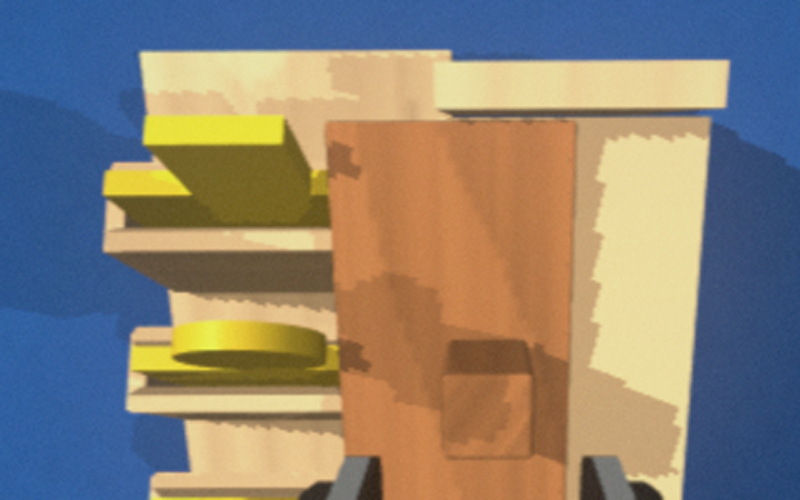

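Run:
```python
from h import *
b=load('wrist19')
yax=np.array([-.2130,.9770,0]);xax=np.array([.977,.213,0]);O=np.array([0.5239,-.0318,0])
C=lambda x,y:(130+(x+.5)/2.5-.5,60+(y+.5)/2.5-.5)
def R(P): return np.round([(P-O)@xax*1e3,(P-O)@yax*1e3],1)
for n,p,z in [('rail',(435,61),.106),('rail',(729,61),.106),('rail',(727,107),.106),('board+',(327,123),.101),('board+',(342,400),.101),('board-',(575,123),.101),('board-',(570,400),.101),('post',(443,375),.137),('post',(532,375),.137),('post',(532,458),.137),('post',(442,458),.137),('disc edge R',(327,345),.1036),('disc L',(172,345),.1036),('shoulder L',(132,372),.0865),('guide top edge',(711,118),.093)]: print(n,R(onz(b,C(*p),z)))
a=load('wrist16')
for n,p,z in [('rail',(240+103/5,70+68/5),.106),('rail',(240+695/5,70+67/5),.106),('board+',(240+90/5,70+188/5),.101),('board-',(240+590/5,70+188/5),.101),('post',(240+323/5,190+95/5),.137),('post',(240+500/5,190+95/5),.137)]: print('16',n,R(onz(a,p,z)))
```

```text
rail [ 94.7 -56.8]
rail [  94.7 -134.4]
rail [  83.1 -134.9]
board+ [ 79.1 -26.4]
board+ [ -2.1 -26.3]
board- [ 79.1 -94.8]
board- [ -2.1 -96.1]
post [ 17.7 -59.2]
post [ 17.7 -81.8]
post [ -5.2 -82.2]
post [ -5.2 -58.6]
disc edge R [ 16.1 -23.2]
disc L [16.2 22.7]
shoulder L [ 2.3 43.9]
guide top edge [  80.5 -134.6]
16 rail [ 94.7 -56.6]
16 rail [  94.7 -134.7]
16 board+ [ 79.6 -53. ]
16 board- [  79.5 -121.9]
16 post [ 17.8 -85.9]
16 post [  17.8 -108.4]
```

The board has moved 26.7 mm and is held firmly. Round head to board edge shows a 3–4 mm gap. The diamond plate is hidden in this view, so I'll look at it to rule out a block there.

Emit:
arm_command(commands=[[-5,-5,-5,0],[-25,-20,-20,0],[-50,-35,-30,0],[-70,-40,-30,0],[-75,-40,-30,0],[-75,-40,-30,0],[-75,-40,-30,0]])

```text
time_s: 18.58
tcp_pos: [0.463, -0.0749, 0.3826]
tcp_rot: [3.142, 0.0, 0.215]
wrist_force: [1.3, -0.3, 0.0]
finger_gap: 0.0399
```

```bash
python3 -c "
from h import *
snap('wrist','20');snap('side','20');snap('top','20');o=get_obs();print(o['tcp_pos'],o['tcp_rot'],o['time_s'],o['finger_gap'],o['wrist_force'])
crop('wrist20',230,60,260,200,3,'w20c');crop('side20',250,190,160,160,4,'s20c')"
```

```text
[ 0.46368567 -0.07494946  0.38212164] [-3.14156259e+00  1.11433891e-03  2.14143229e-01] 18.7333 0.039948430842665604 [0.45830008 0.7339734  0.30233562]
```

View pics/w20c.png

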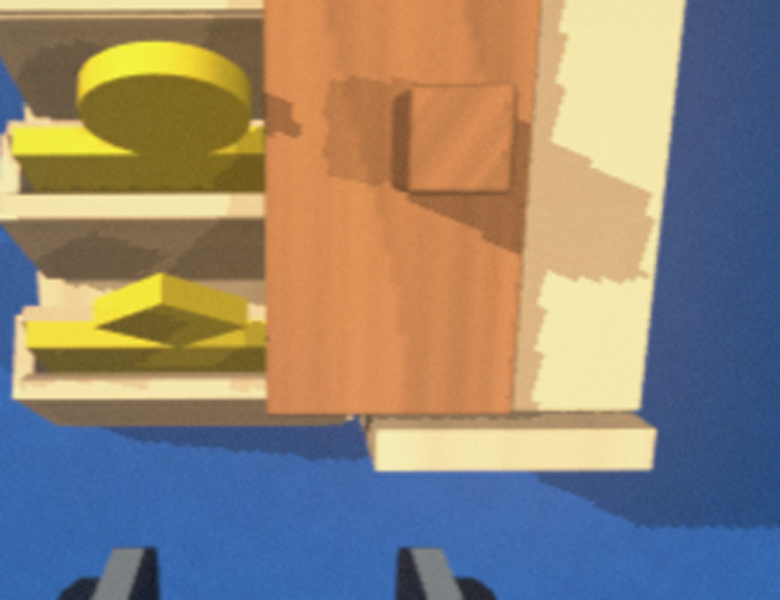

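View pics/s20c.png

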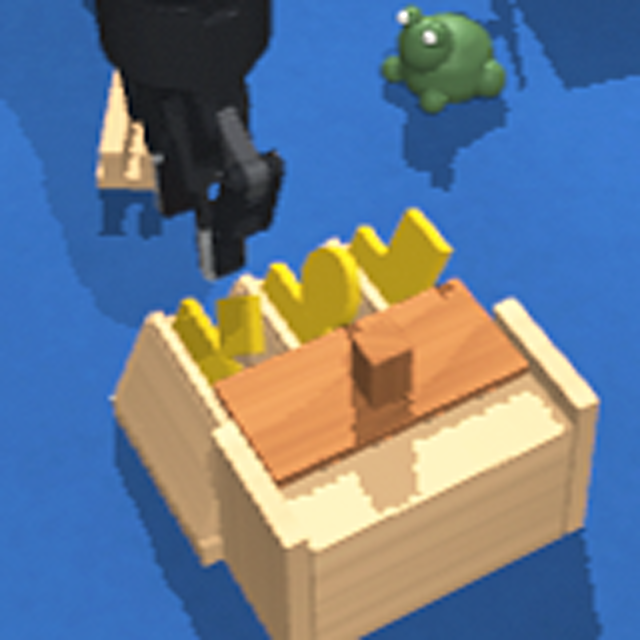

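There are clear gaps at the round and diamond heads and nothing is disturbed. To confirm the end stop without the grip, I'll push the post once more from behind with closed fingers.

Emit:
arm_command(commands=[[8,8,0,0],[28,28,0,0],[50,50,0,0],[68,69,0,0],[74,75,5,0],[74,75,25,0],[74,75,55,0],[74,75,80,0],[74,75,93,0],[74,75,96,0],[74,75,96,0]], claw=0)

```text
time_s: 19.65
tcp_pos: [0.5515, -0.1327, 0.2853]
tcp_rot: [-3.141, 0.003, 0.214]
wrist_force: [0.7, -0.2, 1.4]
finger_gap: -0.0001
```

Emit:
arm_command(commands=[[0,-2,0,0],[0,-4,0,0],[0,-6,0,0],[0,-8,0,0],[0,-8,0,0]])

```text
time_s: 20.07
tcp_pos: [0.5499, -0.1246, 0.2877]
tcp_rot: [3.14, -0.002, 0.215]
wrist_force: [0.9, -1.4, 1.9]
finger_gap: 0.0002
```

Emit:
arm_command(commands=[[0,-2,0,0],[0,-4,0,0],[0,-6,0,0],[0,-6,0,0]])

```text
time_s: 20.4
tcp_pos: [0.5495, -0.1226, 0.288]
tcp_rot: [3.131, -0.001, 0.215]
wrist_force: [6.8, -22.3, -5.6]
finger_gap: 0.0001
```

```bash
python3 -c "
from h import *
snap('wrist','21');snap('side','21');o=get_obs();print(o['tcp_pos'],o['tcp_rot'],o['time_s'],o['finger_gap'],o['wrist_force'])
crop('wrist21',150,60,300,250,2.6,'w21c')"
```

```text
[ 0.54954377 -0.12269159  0.28793746] [ 3.13180834e+00 -1.36835382e-03  2.14545583e-01] 20.5 -1.4446405707278753e-05 [  7.02628284 -22.54081366  -5.51925586]
```

View pics/w21c.png

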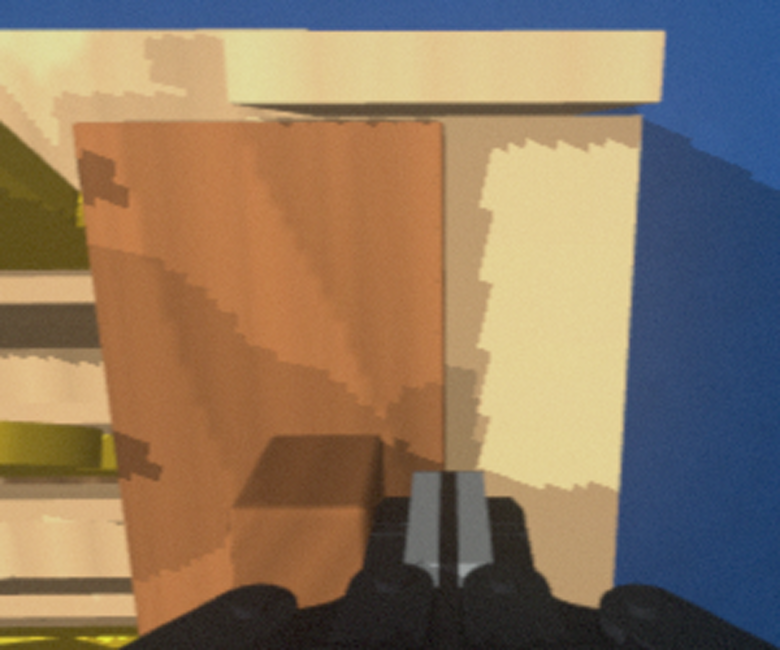

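Run:
```python
from h import *
b=load('wrist21')
yax=np.array([-.2130,.9770,0]);xax=np.array([.977,.213,0]);O=np.array([0.5239,-.0318,0])
C=lambda x,y:(150+(x+.5)/2.6-.5,60+(y+.5)/2.6-.5)
def R(P): return np.round([(P-O)@xax*1e3,(P-O)@yax*1e3],1)
for n,p,z in [('rail',(225,31),.106),('rail',(665,31),.106),('rail in',(662,102),.106),('board+',(75,122),.101),('board+',(125,500),.101),('board-',(442,122),.101),('board-',(443,400),.101),('post',(232,508),.137)]: print(n,R(onz(b,C(*p),z)))
```

```text
rail [ 94.9 -56.8]
rail [  95.  -134.4]
rail in [  83.1 -134.7]
board+ [ 79.7 -26.4]
board+ [  2.3 -26.8]
board- [ 79.7 -94.9]
board- [ 24.6 -95. ]
post [ 18.1 -59.9]
```

Under 22 N with free fingers the board edge stays at −26.4 mm, the same place as before, so it is at the end stop. I'll back off and rise clear.

Emit:
arm_command(commands=[[0,4,0,0],[0,10,0,0],[0,14,0,0],[0,14,-5,0],[0,14,-25,0],[0,14,-55,0],[0,14,-80,0],[-15,14,-100,0],[-35,0,-110,0],[-50,-20,-110,0],[-55,-30,-110,0],[-55,-30,-110,0],[-55,-30,-110,0]])

```text
time_s: 21.58
tcp_pos: [0.4881, -0.1006, 0.3971]
tcp_rot: [-3.142, -0.001, 0.216]
wrist_force: [0.1, -0.4, 0.2]
finger_gap: -0.0001
```

```bash
python3 -c "
from h import *
snap('wrist','22');snap('side','22');snap('top','22');o=get_obs();print(o['tcp_pos'],o['time_s'],o['wrist_force'])
crop('wrist22',180,60,260,190,3,'w22c')"
```

```text
[ 0.48879143 -0.10129858  0.39628782] 21.7333 [ 0.53962303 -1.06660219 -0.32587317]
```

View pics/w22c.png

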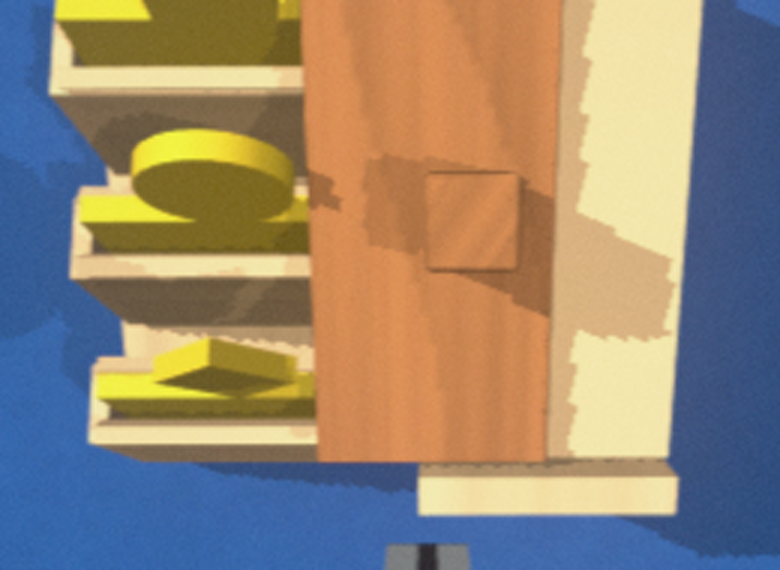

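View pics/side22.png

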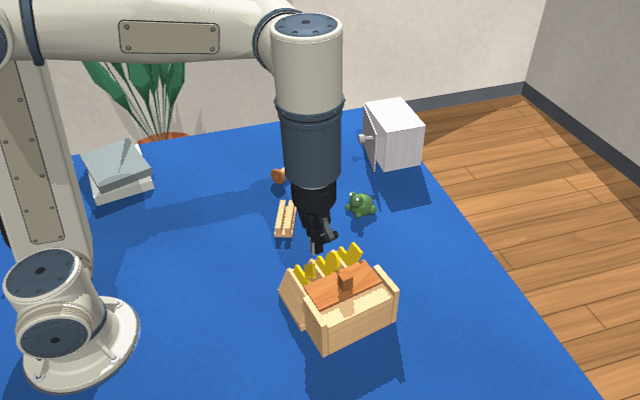

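View pics/top22.png

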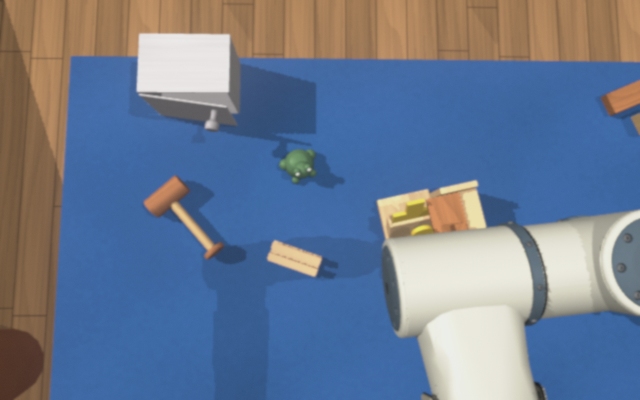

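```bash
python3 -c "
from plant import sign_off
print(sign_off())"
```

```text
the job is handed in; nothing more can be done
None
```

The round-headed plate is in the rack's middle slot and the locking board is pushed until it would go no further. I handed the job in at about 22 s of the 51 s allowed.

**What I did**
- I gripped the plate by the edges of its disc and lifted it out of the foot.
- The first try at the slot caught on the near lip at 26 N. I backed off, shifted 12.5 mm, let the plate tilt in the grip and slid it down the slot until it stopped firmly at 12 N.
- I then moved the locking board by its grip post until it stopped hard at 31 N, and pushed it again with closed fingers at 22 N without it moving.

**Last checks**
- **Round plate:** measured from two wrist-camera views before locking, its shoulder was at 86 mm, against 85–86 mm for the diamond plate and 87 mm expected. It was centred along the slot to within 1 mm. The board then passed over the shoulders without striking.
- **Other objects:** in the last pictures the other two plates, the frog and the hammer look undisturbed. There is a clear gap between the board and the plates' heads, and the gripper is clear of everything.

**What did not agree**
- **Board travel:** I measured 26.7 mm, not 32 mm. I take it that the board started about 5 mm in from fully open. It stopped hard twice at the same place, its front edge about 31 mm past the front of the guide block, with nothing visible in its way. I did not measure the joint's zero, so the end-stop reading is inferred.
- **Grip width:** the finger opening read 35.5 mm on the 44 mm disc, which I could not explain. It had no visible effect.

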